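# Lay out the row of filling tubs with their ring moulds

### The job

Set the red-lidded tub upright on the middle circle of the dark mat, midway between the blue-lidded and the white-lidded tub, which stay where they are. Then lay one steel ring mould flat and centred on each lid: the largest ring on the white-lidded tub, the middle-sized ring on the blue-lidded tub and the smallest ring on the red-lidded tub. Leave the roll of tape and the flour shaker where they stand.

Things in the scene. Friction and masses are not known exactly. Their poses are not given: they have to be found in the camera images.
- mat: Dark grey-blue silicone mat, fixed, 92 mm (x) by 270 mm (y), 3 mm thick, lying flat. Origin: centre of its underside; the long side runs along its y axis. Three pale circles of 81 mm diameter are printed on it in a row along y, centred at y = -100, 0 and +100 mm; the middle one is empty at the start, the blue-lidded and the white-lidded tub stand on the outer two, either way round.
- tub_blue: White round tub with a flat BLUE lid, stands on one outer circle of the mat, 73 mm in diameter at the lid, about 400 g. Origin: centre of its underside; z up. Its lid carries things at 45 mm above its origin (a raised lip round the lid's edge looks about 2 mm higher but does not support). Stays where it is.
- tub_white: White round tub with a flat WHITE lid, taller, stands on the other outer circle of the mat, 73 mm in diameter at the lid, about 400 g. Origin: centre of its underside; z up. Its lid carries things at 62 mm above its origin (the lip looks about 2 mm higher but does not support). Stays where it is.
- tub_red: White round tub with a flat RED lid, the smallest tub, loose, 61 mm in diameter at the lid (58 mm where fingers meet the lid, narrowing to 48 mm at the foot), 42 mm high, about 200 g. Stands upright on the table at the start. Origin: centre of its underside; z up. Its lid carries things at 40 mm above its origin.
- ring_large: The LARGEST of three plain steel ring moulds (open tube, thin wall): 69 mm outer diameter, 32 mm high, about 60 g, stands on the table with its open ends up and down. Origin: centre of its underside; z along the tube, up. Can be taken across the outside or by pinching the wall; the solid wall is up to about 5 mm thick.
- ring_middle: The MIDDLE-SIZED steel ring mould: 55 mm outer diameter, 34 mm high, about 60 g. Origin and axes as for the largest.
- ring_small: The SMALLEST steel ring mould: 44 mm outer diameter, 34 mm high, about 60 g. Origin and axes as for the largest.
- tape: Bystander: roll of beige masking tape, 79 mm in diameter, 18 mm high, lying flat among the rings. Origin: centre of its underside. Not to be moved.
- shaker: Bystander: steel flour shaker with a perforated top, 72 mm in diameter, 88 mm high, on the right of the table. Origin: centre of its underside. Not to be moved.

How it is judged:
At the end, for the whole second after the job is handed in: Red tub upright on the mat within 12 mm of its centre (x and y); largest ring on the white lid, middle on blue, smallest on red, each flat, resting, within 12 mm of the tub's axis; all still; blue and white tubs upright, moved under 15 mm; tape and shaker moved under 25 mm (x of tub_red in the frame of mat between -0.012 and 0.012 m and y of tub_red in the frame of mat between -0.012 and 0.012 m and z of tub_red in the frame of mat between -0.001 and 0.007 m and angle between each of tub_red, ring_large, ring_middle, ring_small, tub_blue, tub_white's own z axis and vertical below 0.08 rad and horizontal distance between ring_large and tub_white below 0.012 m and z of ring_large in the frame of tub_white between 0.057 and 0.067 m and horizontal distance between ring_middle and tub_blue below 0.012 m and z of ring_middle in the frame of tub_blue between 0.04 and 0.05 m and horizontal distance between ring_small and tub_red below 0.012 m and z of ring_small in the frame of tub_red between 0.035 and 0.045 m and linear speed of each of tub_red, ring_large, ring_middle, ring_small below 0.02 m/s and distance of each of tub_blue, tub_white from where it was at the start of the episode below 0.015 m and distance of each of tape, shaker from where it was at the start of the episode below 0.025 m); the robot touches nothing.
It fails at once if the blue-lidded or white-lidded tub is shoved or lifted away from its place (distance of any of tub_blue, tub_white from where it was at the start of the episode above 0.02 m).
It fails at once if the tape roll or the flour shaker is disturbed (distance of any of tape, shaker from where it was at the start of the episode above 0.03 m).
It also fails if it takes over 90 s, if anything falls off the work surface, if the arm or the gripper's body presses on something with over 40 N, if the wrist force passes 120 N, or if a joint passes its speed limit or range.

### The arm

A 7-joint arm with a two-finger parallel gripper is mounted at the origin on the work surface; the furniture and walls round the work are solid. World frame = base frame: x ahead of the robot, y to its left, z up, the work surface at z = 0. Lengths are in m, angles in rad, forces in N, time in s.
With the tool pointing down it reaches from about 0.425 to 0.925 m from the base axis. Payload 6.8 kg.
Tool frame: the origin (TCP) lies on the mounting face of the last link; the fingertips stand 173 mm ahead of it and the grasp point (between the pads) lies 155 mm ahead of it; z points along the fingers, y is the direction in which the jaws open and shut (so a half turn about z gives the same grasp; the last joint's range is limited). The gripper opens to 85 mm and grips with 20 to 120 N. Pads are 22 mm wide; open, the fingers measure 114 mm over their backs; the gripper's body (76 mm by 85 mm) begins 54 mm behind the grasp point. The pads swing forward as they close: fully open they stand 13 mm farther back than shut.
Start: joints at [1.017, 0.477, 0.022, 1.555, -0.011, 1.109, -0.083], TCP at [0.291, -0.609, 0.405] pointing down, gripper open.
Joint ranges: [-2.96, 2.96], [-0.34, 2.1], [-1.41, 1.46], [0.24, 2.44], [-1.37, 4.51], [0.17, 1.92], [-2.96, 2.96]. Speed limits (rad/s): [2.39, 2.39, 3.14, 3.14, 3.14, 3.14, 3.14].

### API

Orientations are given as a unit quaternion [w, x, y, z].
In Python, from station import sensors, read_camera, bot gives the robot as it stands. The module is installed in compiled form; this text tells all that it offers.
- The arm moves only by the tool play_rows, never from a script. Its argument "commands" is a list of rows, each a list of 4 numbers: the shift along the tool's x, y, z in m, then the turn about the tool's z in degrees. A call has 1 to 20 rows; each row shifts and turns the commanded pose from where the row before left it, along the tool's axes as they then stand; what a row does not reach is not made up. A row lasts 1/10 s, in which the tool goes at most 50 mm and 8.59 degrees, less where a joint would pass 70% of its speed; a pose out of reach is approached as far as the arm can. A call with a gripper value outside its range is refused whole. "claw" is the finger opening in m, from 0 to 0.0854, set as the call begins (left out, the last holds). The fingers move at their own pace and stop on an object; "force" is the grip in N (left out, the last holds). Time passes only in rows, so rows that do not move let the fingers close. It gives the time, the measured TCP pose, the force and the opening at its end, in the units of the state.
- sensors.get_obs(): the state, without advancing time (a new reading comes with each control period).
- read_camera(name): name is "scene" or "side" or "wrist"; returns a dict with "frame" (400x640x3 uint8, blue, green, red), "depth" (400x640 float32, m along the optical axis (not along the pixel's ray), 0 where there is no reading), "fx", "fy", "cx", "cy" (pixels), "rvec" (rotation vector, rad) and "tvec" (3), from world to camera coordinates, as OpenCV has them; the wrist camera has in their place "T_tool_cam" (4x4, takes a point from camera to tool coordinates, whose origin is the TCP and whose axes are the flange's). Camera axes: x right, y down, z forward; pixel columns grow to the right and rows downward; lengths in m; the calibration is good to about 2 mm. A picture is of the moment at which its call begins: read the wrist's pose just before it.
- bot.hand_in(): hands the job in, once; it reports no verdict.
The state is a dict: "t": time; "q": joint angles; "joint_vel": joint speeds; "joint_torque": joint torques, N m; "eef_pos": TCP position; "tool_rot": TCP orientation; "contact_force": force on the tool from outside, world axes, zero at the start; "torque": the same for the moment, N m; "gripper_width": opening from 0.0 (shut) to 1.0 (fully open).
Only numpy, scipy, OpenCV 4.12 (cv2) and the standard library are available. Lean on these libraries where they do the work, as an engineer would, in place of code of your own. Each camera call takes 0.05 s, during which the arm holds its last target.

## Working session

There is one attempt and no reset: what is moved stays moved. The work goes in short steps, Python scripts to look and compute and a tool call to move; the robot and the scene stay as the last step left them, time stands still between calls to the robot, and variables do not carry over. Pictures are saved under pics/ and viewed, and the job is handed in when it is done.

Besides the shell and the picture viewer there is one more tool, called after ">>>" in YAML: its name, and indented under it one key for each argument. play_rows: Moves the arm, as the interface text tells. Its arguments: {"type":"object","properties":{"commands":{"type":"array"},"claw":{"type":"number"},"force":{"type":"number"}},"required":["commands"]}

```bash
mkdir -p pics; python3 - <<'E'
from station import sensors, read_camera, bot
import cv2,numpy as np
o=sensors.get_obs()
for k in o: print(k,np.round(o[k],3))
for n in ("scene","side","wrist"):
    c=read_camera(n); cv2.imwrite(f"pics/{n}0.png",c["frame"])
    print(n,c["fx"],c["cx"],c["cy"],c.get("rvec"),c.get("tvec"),c.get("T_tool_cam"))
E
```

```text
t 0.0
q [ 1.017  0.478  0.022  1.556 -0.012  1.109 -0.083]
joint_vel [ 0.001 -0.002 -0.001 -0.    -0.    -0.002  0.   ]
joint_torque [-1.0000e-03 -5.9646e+01  1.6080e+00 -2.8119e+01  1.2000e-02  9.0000e-03
 -0.0000e+00]
eef_pos [ 0.291 -0.609  0.404]
tool_rot [-0.001  0.975  0.221 -0.   ]
contact_force [ 0.47   0.429 -0.924]
torque [-0.005  0.015  0.018]
gripper_width 1.004
scene 501.31482214829015 319.22216282708615 202.97389502758548 [ 1.07641671 -2.45839939  0.98946178] [0.38356136 0.33921068 0.97307493] None
side 378.20429711830667 322.44716908903956 197.53361876493804 [ 2.02803256  0.89924471 -0.47481832] [-0.39402485 -0.21597966  1.23977294] None
wrist 288.1560581586537 320.0708931105631 196.7911284462504 None None [[-1.20158066e-03 -9.58668161e-01 -2.84524013e-01  7.33838283e-02]
 [ 9.99999128e-01 -9.95988549e-04 -8.67262821e-04  4.43171951e-04]
 [ 5.48034595e-04 -2.84524807e-01  9.58668521e-01  3.03925838e-02]
 [ 0.00000000e+00  0.00000000e+00  0.00000000e+00  1.00000000e+00]]
```

View pics/scene0.png

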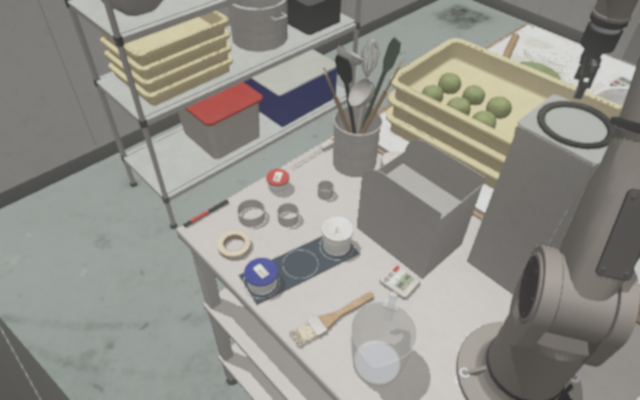

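View pics/side0.png

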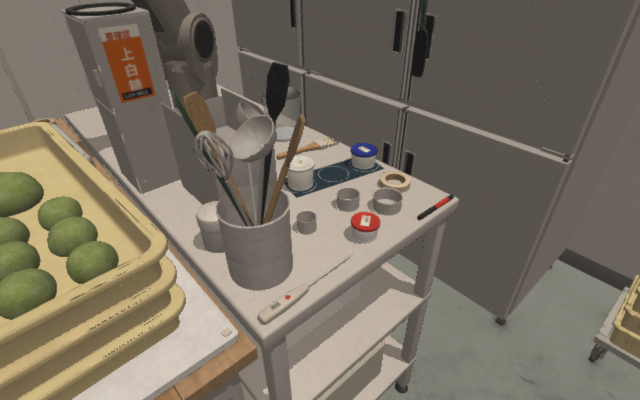

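View pics/wrist0.png

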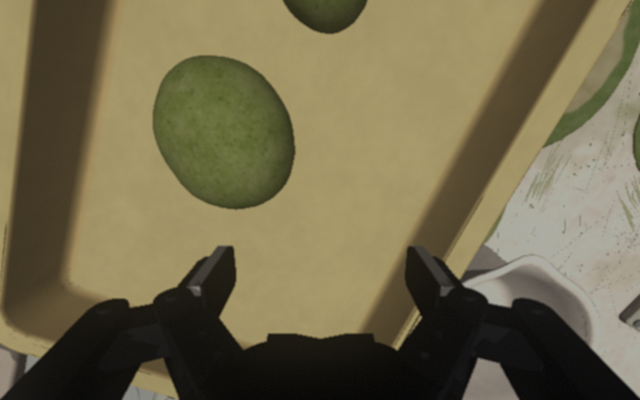

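The scene picture shows the red tub at (278,180), rings at (326,188), (288,214) and (252,212), and the tape at (234,245). The blue tub is at (262,275) and the white tub at (337,235). The arm is over the trays. Next I turn these into world coordinates.

```bash
cat > h.py <<'E'
from station import sensors, read_camera
import cv2,numpy as np
from scipy.spatial.transform import Rotation as R
def Tcam(n,c,o):
    if n=="wrist":
        T=np.eye(4); q=o["tool_rot"]; T[:3,:3]=R.from_quat([q[1],q[2],q[3],q[0]]).as_matrix(); T[:3,3]=o["eef_pos"]
        return T@np.array(c["T_tool_cam"])
    T=np.eye(4);T[:3,:3]=cv2.Rodrigues(np.array(c["rvec"],float))[0];T[:3,3]=np.ravel(c["tvec"])
    return np.linalg.inv(T)
def cloud(n):
    o=sensors.get_obs(); c=read_camera(n); T=Tcam(n,c,o); d=c["depth"]
    v,u=np.mgrid[:400,:640]
    P=np.stack([(u-c["cx"])/c["fx"]*d,(v-c["cy"])/c["fy"]*d,d],-1)@T[:3,:3].T+T[:3,3]
    P[d==0]=np.nan
    return P,c["frame"],o,c
def top(n,x0,x1,y0,y1,s=1000,zmax=0.2):
    P,f,o,c=cloud(n)
    H=int((x1-x0)*s);W=int((y1-y0)*s)
    img=np.zeros((H,W,3),np.uint8);z=np.full((H,W),-9.)
    p=P.reshape(-1,3);m=np.isfinite(p[:,0])&(p[:,2]<zmax)
    m&=(p[:,0]>x0)&(p[:,0]<x1)&(p[:,1]>y0)&(p[:,1]<y1)
    p=p[m];col=f.reshape(-1,3)[m]
    i=((x1-p[:,0])*s).astype(int).clip(0,H-1);j=((y1-p[:,1])*s).astype(int).clip(0,W-1)
    od=np.argsort(p[:,2]);img[i[od],j[od]]=col[od];z[i[od],j[od]]=p[od,2]
    return img,z,P,f,o,c
def fit(P,box,zlo,zhi):
    "circle fit of points in box"
    p=P.reshape(-1,3);m=(p[:,0]>box[0])&(p[:,0]<box[1])&(p[:,1]>box[2])&(p[:,1]<box[3])&(p[:,2]>zlo)&(p[:,2]<zhi)
    p=p[m]
    return p,cv2.minEnclosingCircle(p[:,:2].astype(np.float32)) if len(p)>5 else None
E
python3 - <<'E'
from h import *
P,f,o,c=cloud("scene")
for n,(u,v) in dict(red=(278,176),small=(326,188),mid=(288,213),large=(252,212),tape=(222,243),blue=(262,268),white=(337,230),matc=(300,265)).items():
    print(n,np.round(P[v,u],3))
img,z,*_=top("scene",.35,1.0,-.5,.4)
cv2.imwrite("pics/top0.png",cv2.resize(img,(800,578)))
P,f,o,c=cloud("side")
for n,(u,v) in dict(red=(365,221),shaker=(215,215),small=(307,222),blue=(364,150),white=(300,165),mix=(285,205)).items():
    print(n,np.round(P[v,u],3))
E
```

```text
red [0.712 0.005 0.041]
small [ 0.625 -0.084  0.002]
mid [0.626 0.047 0.   ]
large [0.685 0.115 0.006]
tape [0.647 0.231 0.015]
blue [0.509 0.22  0.046]
white [0.467 0.035 0.063]
matc [0.484 0.133 0.002]
red [0.714 0.005 0.042]
shaker [ 0.547 -0.239  0.089]
small [ 0.629 -0.08   0.035]
blue [0.511 0.221 0.052]
white [0.481 0.024 0.069]
mix [ 0.656 -0.152  0.128]
```

View pics/top0.png

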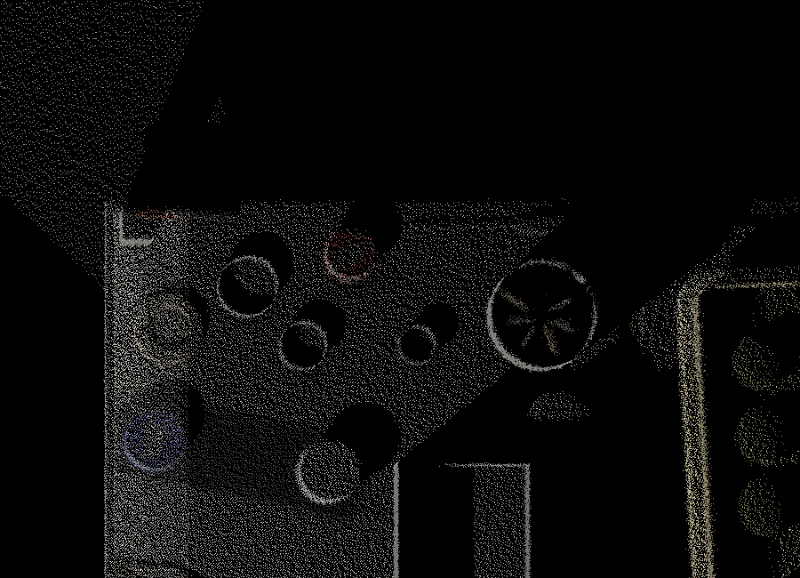

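```bash
python3 - <<'E'
from h import *
Z=np.full((10+8,24),-1.)
for n in("scene","side"):
    P,*_=cloud(n);p=P.reshape(-1,3);p=p[np.isfinite(p[:,0])]
    # drop robot approx: show max z per 5cm cell
    for x in range(18):
        for y in range(24):
            m=(p[:,0]>=.05*x)&(p[:,0]<.05*x+.05)&(p[:,1]>=-.8+.05*y)&(p[:,1]<-.75+.05*y)&(p[:,2]<1)
            if m.sum()>3: Z[x,y]=max(Z[x,y],np.percentile(p[m,2],99))
    print(n);print("      "+" ".join("%4d"%(-80+5*y) for y in range(24)))
    for x in range(17,-1,-1): print("%4d: "%(5*x)+" ".join("%4d"%(100*Z[x,y]) for y in range(24)))
E
```

```text
scene
       -80  -75  -70  -65  -60  -55  -50  -45  -40  -35  -30  -25  -20  -15  -10   -5    0    5   10   15   20   25   30   35
  85: -100 -100 -100 -100 -100 -100 -100 -100 -100 -100 -100 -100 -100 -100 -100 -100 -100 -100 -100  -85  -84  -84  -84  -84
  80: -100 -100 -100 -100 -100 -100 -100 -100 -100 -100 -100 -100 -100 -100 -100 -100 -100 -100 -100 -100  -84  -84  -84  -84
  75: -100 -100 -100 -100 -100    0    0    0 -100 -100 -100    1    1    0    0 -100    0    0    1    1    1    1  -84  -85
  70: -100 -100   18   18   18   18 -100    7    0   30   31   32   31   30    1    4    4    2    3    0    0    0  -84  -85
  65: -100   18   18   18   18   18   18   18   18   31   32   32   25   35    0    4    4    3    3    3    1    0 -100 -100
  60: -100   18   18   12   16   16   16   16   18    0   35   23   29   36    3    3    3    3    3    2    2    0 -100 -100
  55: -100   18   18   12   16   16   16   17   18    0   34   33   30   28    3    0    3    3    0    1    1    0 -100 -100
  50: -100   18   18   12   16   16   16   16   18 -100    8    8    8    0    0    0 
[... 2998 characters left out ...]
    0    0   22   20   20   22    1    8   13   13   13    0 -100 -100
  20: -100   18 -100 -100 -100   31   12   18   18    0   40   40   40    0    0    0    0   12   13    6   13    0 -100 -100
  15: -100   18 -100 -100 -100   12   12   18   18    0   40   40   40    0    0    0    0    0   13   13   13    0 -100 -100
  10: -100 -100 -100 -100 -100   14   18   18   18    0   40   40   40   59    1    1    1    1    0   13    2 -100 -100 -100
   5: -100 -100 -100 -100 -100 -100   18   18 -100    0   40   40   40   58   56   48   35   26    1    0 -100 -100 -100 -100
   0: -100 -100 -100 -100 -100 -100 -100 -100 -100    5    0  -33 -100   40   53   49   41   34    1 -100 -100 -100 -100 -100
```

>>> play_rows:
  commands:
    - [0,0,-0.044,0]
    - [0,0,-0.044,0]
    - [0,0,-0.044,-5]
    - [0,0,-0.044,-5]
    - [0,0,0,-7.5]
    - [0,0,0,-7.5]
    - [0,0,0,-7.5]
    - [0,0,0,-7.5]
    - [0,0,0,-7.5]
    - [0,0,0,-7]
    - [0,0,0,0]
  claw: 0.085

```text
t: 1.5
eef_pos: [0.2909, -0.6091, 0.5807]
tool_rot: [-0.0, 0.766, 0.643, 0.0]
contact_force: [0.2, -0.4, -0.2]
gripper_width: 0.994
```

>>> play_rows:
  commands:
    - [0.044,0.0097,0,0]
    - [0.044,0.0097,0,0]
    - [0.044,0.0097,0,0]
    - [0.044,0.0097,0,0]
    - [0.044,0.0097,0,0]
    - [0.044,0.0097,0,0]
    - [0.044,0.0097,0,0]
    - [0.044,0.0097,0,0]
    - [0.044,0.0097,0,0]
    - [0.044,0.0097,0,0]
    - [0.044,0.0097,0,0]
    - [0.044,0.0097,0,0]
    - [0.044,0.0097,0,0]
    - [0.044,0.0097,0,0]
    - [0.044,0.0097,0,0]
    - [0.044,0.0097,0.03,0]
    - [0.044,0.0097,0.03,0]
    - [0.044,0.0097,0.03,0]
    - [0,0,0,0]
    - [0,0,0,0]

```text
t: 3.5
eef_pos: [0.5961, 0.1322, 0.4965]
tool_rot: [-0.001, 0.766, 0.643, -0.001]
contact_force: [0.4, -0.3, -0.3]
gripper_width: 0.994
```

```bash
python3 - <<'E'
from h import *
P,f,o,c=cloud("wrist"); print(o["eef_pos"],o["tool_rot"],np.round(o["q"],2))
np.savez("w1.npz",P=P,f=f); cv2.imwrite("pics/w1.png",f)
E
```

```text
[0.59607019 0.13223946 0.49654995] [-6.16364802e-04  7.65963505e-01  6.42883247e-01 -8.12750039e-04] [ 0.16  0.37 -0.63  1.57  0.22  1.28 -0.68]
```

View pics/w1.png

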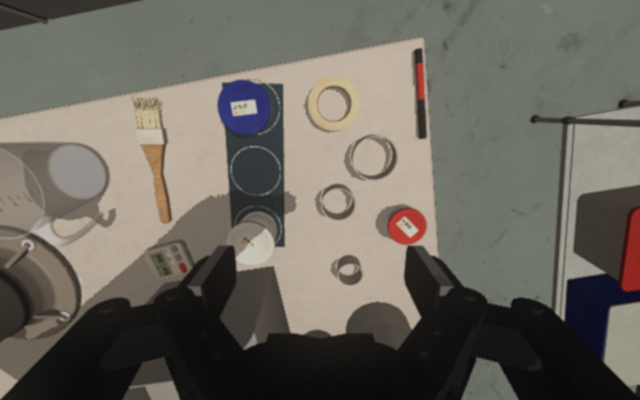

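The wrist picture shows everything clear of the jaws: blue lid (245,107), white lid (250,243), mid circle (257,170), red (406,225). The rings are at (370,157), (335,201) and (347,269), the tape at (332,103).

```bash
cat >> h.py <<'E'
from scipy.optimize import least_squares
def circ(p,r):
    "robust fixed-radius fit to outer rim xy points"
    g=least_squares(lambda a:np.hypot(p[:,0]-a[0],p[:,1]-a[1])-r,p[:,:2].mean(0),loss="soft_l1",f_scale=.001)
    e=np.hypot(p[:,0]-g.x[0],p[:,1]-g.x[1])-r
    return np.round(g.x,4),round(float(np.median(abs(e))),4)
NOM=dict(red=((.712,.005),.0305,.036,.048),small=((.629,-.08),.021,.028,.042),mid=((.628,.055),.0265,.028,.042),large=((.693,.118),.0335,.026,.040),
 tape=((.655,.215),.0395,.010,.025),blue=((.511,.223),.0365,.042,.055),white=((.475,.03),.0365,.059,.072),shaker=((.547,-.239),.036,.08,.095))
def locate(P,names,nom={}):
    p=P.reshape(-1,3)
    for n in names:
        c,r,a,b=NOM[n]; c=nom.get(n,c)
        d=np.hypot(p[:,0]-c[0],p[:,1]-c[1]); q=p[(d<r+.02)&(p[:,2]>a)&(p[:,2]<b)]
        if len(q)<15: print(n,"few",len(q)); continue
        h=cv2.convexHull(q[:,:2].astype(np.float32))[:,0]
        (x,y),R_=cv2.minEnclosingCircle(h)
        print(n,len(q),"z %.4f"%np.median(q[:,2]),"minEnc",np.round([x,y,R_],4),"fit",circ(q if n in("small","mid","large") else h,r))
E
python3 - <<'E'
from h import *
P=np.load("w1.npz")["P"]; print("wrist"); locate(P,NOM)
print("table z",np.round(P[300:301,300],3),P[130,290],P[170,257])
for n in("scene","side"):
    print(n);locate(cloud(n)[0],NOM)
E
```

```text
wrist
red 1121 z 0.0414 minEnc [0.7146 0.0076 0.0311] fit (array([0.7144, 0.0075]), 0.0002)
small 141 z 0.0328 minEnc [ 0.6135 -0.0676  0.0226] fit (array([ 0.613 , -0.0671]), 0.0005)
mid 176 z 0.0335 minEnc [0.6126 0.0604 0.0276] fit (array([0.6126, 0.0605]), 0.0005)
large 247 z 0.0315 minEnc [0.6789 0.1221 0.035 ] fit (array([0.6787, 0.1227]), 0.0006)
tape 1315 z 0.0183 minEnc [0.6315 0.2111 0.0388] fit (array([0.6313, 0.211 ]), 0.0011)
blue 2325 z 0.0494 minEnc [0.5061 0.2272 0.0368] fit (array([0.5062, 0.2273]), 0.0001)
white 1634 z 0.0662 minEnc [0.471  0.0318 0.0372] fit (array([0.471 , 0.0321]), 0.0002)
shaker few 0
table z [[ 0.512 -0.126 -0.   ]] [0.5572477  0.18415772 0.0025296 ] [0.49115081 0.13109556 0.00255839]
scene
red 336 z 0.0414 minEnc [0.7129 0.0071 0.0328] fit (array([0.7123, 0.0067]), 0.0004)
small 63 z 0.0322 minEnc [ 0.6141 -0.069   0.0243] fit (array([ 0.6116, -0.0684]), 0.001)
mid 100 z 0.0318 minEnc [0.611  0.0585 0.0295] fit (array([0.6111, 0.0592]), 0.0008)
large 116 z 0.0304 minEnc [0.6767 0.1219 0.0369] fit (array([0.6771, 0.1218]), 0.0009)
tape 439 z 0.
[... 343 characters left out ...]
red 489 z 0.0434 minEnc [0.7144 0.005  0.0315] fit (array([0.7144, 0.0054]), 0.0003)
small 121 z 0.0330 minEnc [ 0.6126 -0.0689  0.0228] fit (array([ 0.6121, -0.0692]), 0.0007)
mid 143 z 0.0325 minEnc [0.6104 0.0594 0.0291] fit (array([0.6114, 0.0587]), 0.0007)
large 196 z 0.0306 minEnc [0.6775 0.121  0.0364] fit (array([0.6777, 0.1213]), 0.0007)
tape 368 z 0.0198 minEnc [0.6305 0.2094 0.0408] fit (array([0.6301, 0.2089]), 0.0007)
blue 335 z 0.0513 minEnc [0.5046 0.225  0.0374] fit (array([0.5056, 0.2254]), 0.0009)
white 367 z 0.0680 minEnc [0.471  0.0299 0.0373] fit (array([0.4707, 0.0297]), 0.0005)
shaker 441 z 0.0877 minEnc [ 0.5413 -0.2252  0.0504] fit (array([ 0.531 , -0.2311]), 0.0023)
```

```bash
python3 - <<'E'
from h import *
d=np.load("w1.npz");P=d["P"];f=d["f"]
m=np.zeros((400,640),bool); hsv=cv2.cvtColor(f,cv2.COLOR_BGR2HSV)
m[75:255,215:300]=((f.max(2)<75)&(P[...,2]>-.002)&(P[...,2]<.006)&(hsv[...,0]>90))[75:255,215:300]
p=P[m]; print(len(p)); 
r=cv2.minAreaRect((p[:,:2]*1000).astype(np.float32)); print("rect",r)
# mid circle: pale pixels
c=cv2.resize(f[60:260,190:310],None,fx=3,fy=3,interpolation=cv2.INTER_CUBIC); cv2.imwrite("pics/mat.png",c)
mm=cv2.resize((m*255).astype(np.uint8)[60:260,190:310],None,fx=3,fy=3); cv2.imwrite("pics/matm.png",np.hstack([c,cv2.cvtColor(mm,8)]))
for (u,v) in [(257,148),(257,193),(232,170),(282,170)]: print(P[v,u])
E
```

```text
3082
rect ((488.0733947753906, 130.884765625), (264.8441467285156, 88.69889068603516), 78.58574676513672)
[0.49981372 0.165941   0.00356355]
[0.48191423 0.0930527  0.00247829]
[0.45121206 0.13834125 0.00344878]
[0.53148125 0.12408007 0.00315311]
```

View pics/matm.png

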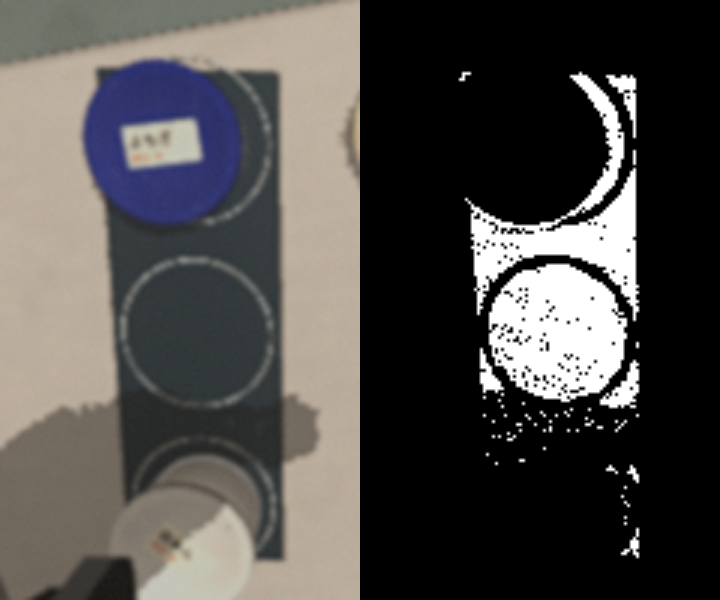

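```bash
python3 - <<'E'
from h import *
a=[]
for n in("scene","side"):
    p=cloud(n)[0].reshape(-1,3); a.append(p[np.isfinite(p[:,0])])
p=np.vstack(a); m=(p[:,0]>.52)&(p[:,0]<.8)&(p[:,1]>-.5)&(p[:,1]<-.09)&(p[:,2]>.05)&(p[:,2]<.4); p=p[m]
for z in np.arange(.05,.4,.03):
    q=p[(p[:,2]>=z)&(p[:,2]<z+.03)]
    if len(q): print("%.2f"%z, "maxy at", np.round(q[np.argsort(-q[:,1])[:3]],3).tolist())
q=p[(p[:,1]>-.15)];print(len(q))
E
```

```text
0.05 maxy at [[0.641, -0.147, 0.063], [0.633, -0.147, 0.06], [0.649, -0.148, 0.064]]
0.08 maxy at [[0.638, -0.147, 0.085], [0.635, -0.148, 0.08], [0.654, -0.148, 0.082]]
0.11 maxy at [[0.644, -0.146, 0.122], [0.64, -0.146, 0.111], [0.641, -0.147, 0.126]]
0.14 maxy at [[0.65, -0.147, 0.152], [0.64, -0.148, 0.152], [0.651, -0.148, 0.142]]
0.17 maxy at [[0.668, -0.162, 0.194], [0.672, -0.163, 0.197], [0.672, -0.163, 0.194]]
0.20 maxy at [[0.675, -0.153, 0.221], [0.678, -0.153, 0.225], [0.679, -0.154, 0.227]]
0.23 maxy at [[0.595, -0.134, 0.258], [0.598, -0.134, 0.256], [0.67, -0.136, 0.26]]
0.26 maxy at [[0.673, -0.125, 0.287], [0.67, -0.126, 0.285], [0.671, -0.126, 0.288]]
0.29 maxy at [[0.676, -0.125, 0.294], [0.68, -0.125, 0.302], [0.68, -0.125, 0.294]]
0.32 maxy at [[0.652, -0.127, 0.35], [0.655, -0.127, 0.346], [0.656, -0.127, 0.349]]
0.35 maxy at [[0.648, -0.122, 0.368], [0.642, -0.123, 0.368], [0.64, -0.123, 0.367]]
1943
```

>>> play_rows:
  commands:
    - [-0.017,0.023,0.03,0]
    - [-0.017,0.023,0.03,0]
    - [-0.017,0.023,0.03,0]
    - [-0.017,0.023,0.03,0]
    - [-0.017,0.023,0.03,0]
    - [-0.0176,0.0229,0.03,0]
    - [0,0,0.03,0]
    - [0,0,0,0]
    - [0,0,0,0]
  claw: 0.08

```text
t: 4.65
eef_pos: [0.7141, 0.0063, 0.2885]
tool_rot: [-0.0, 0.766, 0.643, 0.0]
contact_force: [0.5, 0.7, 1.4]
gripper_width: 0.936
```

```bash
cat > go.py <<'E'
import sys
from h import *
o=sensors.get_obs(); q=o["tool_rot"]; M=R.from_quat([q[1],q[2],q[3],q[0]]).as_matrix()
t=np.array([float(a) for a in sys.argv[1:4]])
print("t",o["t"],"pos",np.round(o["eef_pos"],4),"yaw",np.degrees(np.arctan2(M[1,0],M[0,0])).round(2),"z",M[:,2].round(3),"tool delta",np.round(M.T@(t-o["eef_pos"]),4),"F",np.round(o["contact_force"],1),"w",o["gripper_width"])
E
python3 go.py .714 .007 .185; python3 - <<'E'
from h import *
P,f,o,c=cloud("wrist"); cv2.imwrite("pics/w2.png",f); locate(P,["red","small","mid","large","white"],{"red":(.714,.007)})
E
```

```text
t 4.65 pos [0.7141 0.0063 0.2885] yaw 80.01 z [ 0.  0. -1.] tool delta [ 0.0006 -0.0002  0.1035] F [0.5 0.7 1.4] w 0.9362682102479379
red 4492 z 0.0415 minEnc [0.7144 0.0069 0.0308] fit (array([0.7144, 0.007 ]), 0.0001)
small 174 z 0.0329 minEnc [ 0.6225 -0.0737  0.0186] fit (array([ 0.6128, -0.0672]), 0.0005)
mid 913 z 0.0332 minEnc [0.6125 0.06   0.028 ] fit (array([0.6128, 0.0599]), 0.0005)
large 1331 z 0.0314 minEnc [0.6785 0.1222 0.0349] fit (array([0.6791, 0.1218]), 0.0005)
white 2807 z 0.0661 minEnc [0.48   0.0284 0.0349] fit (array([0.472 , 0.0319]), 0.0003)
```

View pics/w2.png

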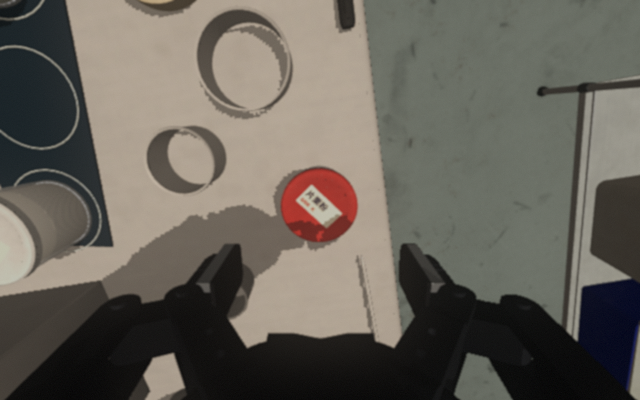

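>>> play_rows:
  commands:
    - [0.0006,-0.0002,0.025,0]
    - [0,0,0.025,0]
    - [0,0,0.025,0]
    - [0,0,0.0285,0]
    - [0,0,0,0]
    - [0,0,0,0]
  claw: 0.08

```text
t: 5.3
eef_pos: [0.7147, 0.0077, 0.1864]
tool_rot: [0.001, 0.766, 0.643, 0.001]
contact_force: [-1.1, -0.3, 0.4]
gripper_width: 0.94
```

>>> play_rows:
  commands:
    - [0,0,0,0]
    - [0,0,0,0]
    - [0,0,0,0]
    - [0,0,0,0]
    - [0,0,0,0]
    - [0,0,0,0]
    - [0,0,0,0]
    - [0,0,0,0]
    - [0,0,0,0]
    - [0,0,0,0]
  claw: 0.045
  force: 35

```text
t: 6.3
eef_pos: [0.7151, 0.0074, 0.1872]
tool_rot: [0.001, 0.766, 0.643, 0.002]
contact_force: [-2.0, 0.1, 7.2]
gripper_width: 0.645
```

```bash
python3 - <<'E'
from h import *
for n in("side","wrist"):
    c=read_camera(n); f=c["frame"]; cv2.imwrite(f"pics/g1{n}.png",f if n=="wrist" else cv2.resize(f[120:280,240:460],None,fx=3,fy=3))
E
```

```text
(no output)
```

View pics/g1side.png

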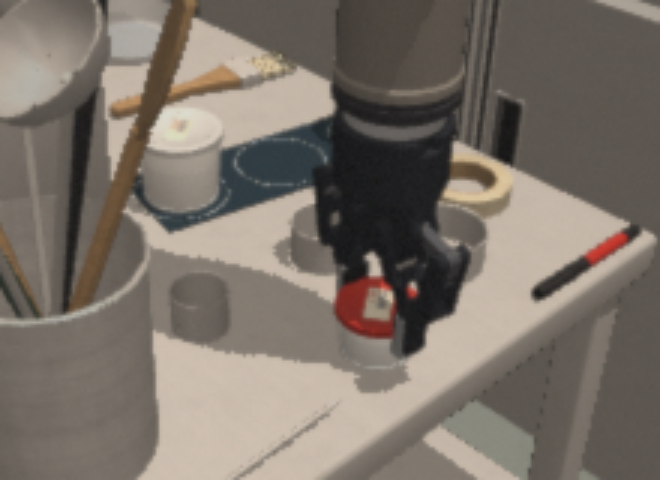

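View pics/g1wrist.png

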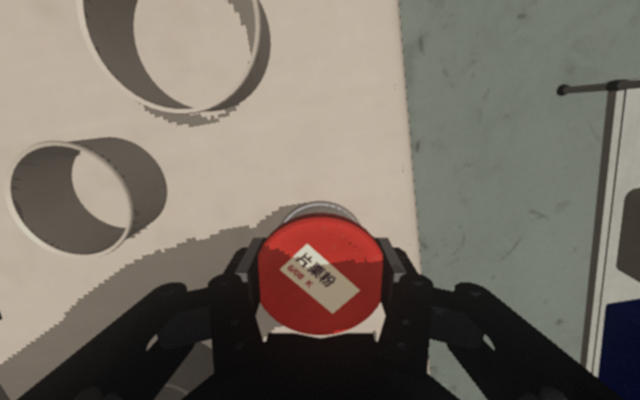

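>>> play_rows:
  commands:
    - [0,0,-0.015,0]
    - [0,0,-0.03,0]
    - [0,0,-0.04,0]
    - [0,0,-0.035,0]
    - [0,0,0,0]
    - [0,0,0,0]

```text
t: 7.0
eef_pos: [0.7142, 0.007, 0.3062]
tool_rot: [0.001, 0.766, 0.643, 0.001]
contact_force: [0.2, 0.6, -1.3]
gripper_width: 0.644
```

```bash
python3 go.py .4885 .130 .305; python3 - <<'E'
from h import *
c=read_camera("side"); f=c["frame"]; cv2.imwrite("pics/l1.png",cv2.resize(f[120:280,240:460],None,fx=3,fy=3))
P,f,o,c=cloud("wrist"); p=P.reshape(-1,3); 
m=np.zeros((400,640),bool);m[215:335,260:385]=1; hsv=cv2.cvtColor(f,cv2.COLOR_BGR2HSV); m&=(f[...,2]>120)&(f[...,1]<70)
q=P[m];print(len(q),q.mean(0)-o["eef_pos"])
A=np.c_[q[:,:2]-q[:,:2].mean(0),np.ones(len(q))];print("plane",np.linalg.lstsq(A,q[:,2],rcond=None)[0]); print(cv2.minEnclosingCircle(q[:,:2].astype(np.float32)))
E
```

```text
t 7.0 pos [0.7142 0.007  0.3062] yaw 80.04 z [ 0.003 -0.    -1.   ] tool delta [ 0.0821 -0.2435  0.0006] F [ 0.2  0.6 -1.3] w 0.6436815033393373
4371 [nan nan nan]
 ** On entry to DLASCL parameter number  4 had an illegal value
 ** On entry to DLASCL parameter number  4 had an illegal valueTraceback (most recent call last):
  File "<stdin>", line 6, in <module>
    x, resids, rank, s = _umath_linalg.lstsq(a, b, rcond,
                         ~~~~~~~~~~~~~~~~~~~^^^^^^^^^^^^^
                                             signature=signature)
                                             ^^^^^^^^^^^^^^^^^^^^
    raise LinAlgError("SVD did not converge in Linear Least Squares")
numpy.linalg.LinAlgError: SVD did not converge in Linear Least Squares
```

View pics/l1.png

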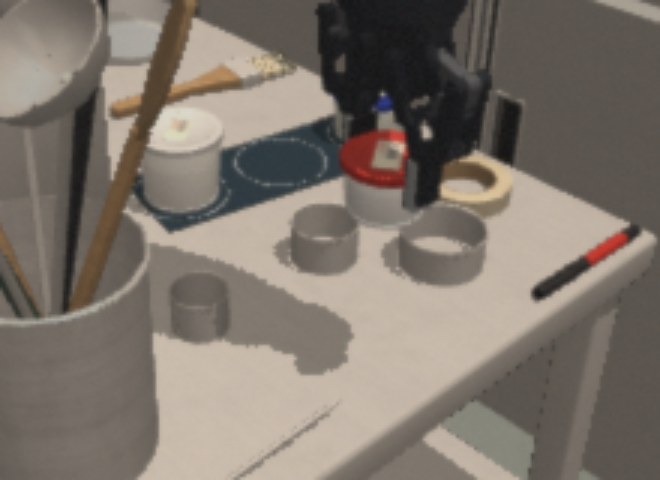

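The tub is up and level between the jaws. I carry it over the middle circle.

>>> play_rows:
  commands:
    - [0.01,-0.0304,0,0]
    - [0.0103,-0.0304,0,0]
    - [0.0103,-0.0304,0,0]
    - [0.0103,-0.0304,0,0]
    - [0.0103,-0.0304,0,0]
    - [0.0103,-0.0304,0,0]
    - [0.0103,-0.0304,0,0]
    - [0.0103,-0.0307,0,0]
    - [0,0,0.03,-0.7]
    - [0,0,0.03,-0.7]
    - [0,0,0,0]
    - [0,0,0,0]

```text
t: 8.3
eef_pos: [0.4881, 0.1299, 0.2435]
tool_rot: [-0.001, 0.758, 0.652, -0.001]
contact_force: [-0.4, 0.4, -1.8]
gripper_width: 0.646
```

```bash
python3 go.py .4885 .130 .190; python3 - <<'E'
from h import *
P,f,o,c=cloud("wrist"); cv2.imwrite("pics/c1.png",f)
m=np.isfinite(P[...,0]); m&=(f[...,2]>110)&(f[...,1]<70)&(f[...,0]<70)
q=P[m];print(len(q))
if len(q)>20:
 A=np.c_[q[:,:2]-q[:,:2].mean(0),np.ones(len(q))];print("plane",np.linalg.lstsq(A,q[:,2],rcond=None)[0]); print(cv2.minEnclosingCircle(q[:,:2].astype(np.float32)))
E
```

```text
t 8.3 pos [0.4881 0.1299 0.2435] yaw 81.43 z [-0.003 -0.    -1.   ] tool delta [0.0002 0.0005 0.0535] F [-0.4  0.4 -1.8] w 0.6461819530186242
9239
plane [0.18064686 0.16054158 0.09714626]
((0.41659361124038696, 0.06531272083520889), 0.12681376934051514)
```

View pics/c1.png

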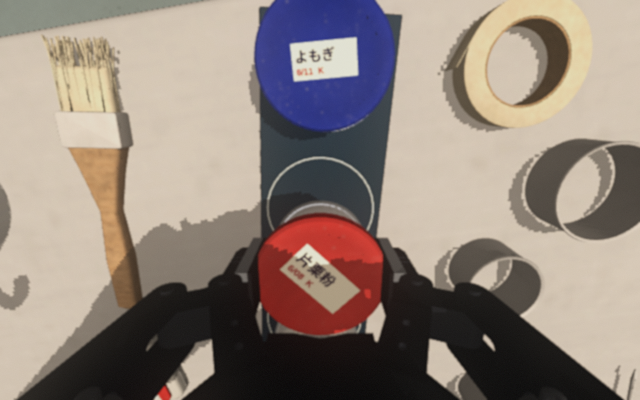

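>>> play_rows:
  commands:
    - [0,0.0004,0.02,0]
    - [0,0,0.02,0]
    - [0,0,0.008,0]
    - [0,0,0.004,0]
    - [0,0,0.0015,0]
    - [0,0,0,0]
    - [0,0,0,0]

```text
t: 9.05
eef_pos: [0.4892, 0.1301, 0.1913]
tool_rot: [0.0, 0.758, 0.652, 0.001]
contact_force: [-0.1, 0.2, -1.2]
gripper_width: 0.643
```

```bash
python3 go.py .4885 .130 .190; python3 - <<'E'
from h import *
c=read_camera("side"); f=c["frame"]; cv2.imwrite("pics/d1.png",cv2.resize(f[120:240,260:420],None,fx=4,fy=4))
E
```

```text
t 9.05 pos [0.4892 0.1301 0.1913] yaw 81.44 z [ 0.001  0.    -1.   ] tool delta [-0.0002 -0.0006  0.0013] F [-0.1  0.2 -1.2] w 0.6429199335655836
```

View pics/d1.png

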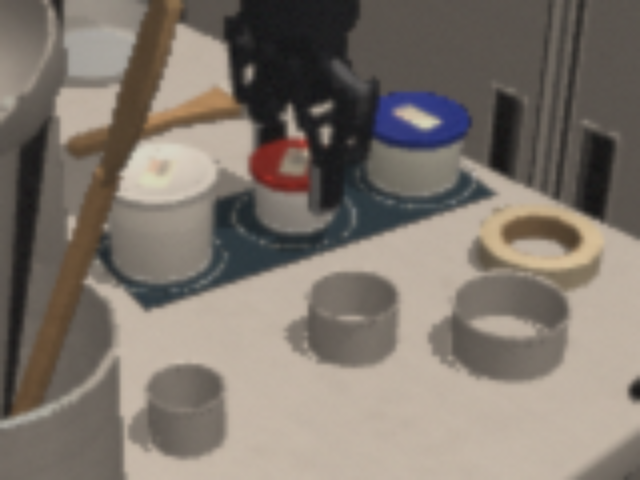

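>>> play_rows:
  commands:
    - [0,0,0.001,0]
    - [0,0,0,0]
    - [0,0,0,0]

```text
t: 9.4
eef_pos: [0.4891, 0.1301, 0.1901]
tool_rot: [0.0, 0.758, 0.652, 0.0]
contact_force: [-2.5, -0.7, 5.4]
gripper_width: 0.646
```

>>> play_rows:
  commands:
    - [0,0,0.001,0]
    - [0,0,0,0]
    - [0,0,0,0]

```text
t: 9.7
eef_pos: [0.489, 0.1302, 0.19]
tool_rot: [0.001, 0.758, 0.652, 0.0]
contact_force: [-4.5, -2.2, 17.4]
gripper_width: 0.654
```

>>> play_rows:
  commands:
    - [0,0,-0.001,0]
    - [0,0,0,0]
    - [0,0,0,0]
    - [0,0,0,0]
    - [0,0,0,0]
    - [0,0,0,0]
  claw: 0.078

```text
t: 10.3
eef_pos: [0.4888, 0.1299, 0.1894]
tool_rot: [-0.0, 0.758, 0.652, -0.0]
contact_force: [-0.7, 0.2, 0.0]
gripper_width: 0.917
```

>>> play_rows:
  commands:
    - [0,0,-0.02,0]
    - [0,0,-0.04,0]
    - [0,0,-0.04,0]
    - [0,0,-0.04,0]
    - [0,0,-0.04,0]
    - [0,0,0,0]
    - [0,0,0,0]

```text
t: 11.0
eef_pos: [0.4889, 0.1299, 0.3703]
tool_rot: [0.001, 0.758, 0.652, 0.001]
contact_force: [0.7, -0.7, -1.0]
gripper_width: 0.914
```

```bash
python3 go.py .613 .060 .30; python3 - <<'E'
from h import *
P,f,o,c=cloud("wrist"); cv2.imwrite("pics/e1.png",f); N={"red":(.489,.13),"large":(.678,.122),"mid":(.612,.0595),"small":(.6125,-.068)}
locate(P,NOM,N); print(np.round([P[140,320]],3))
for n in("side","scene"): print(n);locate(cloud(n)[0],NOM,N)
E
```

```text
t 11.0 pos [0.4889 0.1299 0.3703] yaw 81.42 z [ 0.002 -0.    -1.   ] tool delta [-0.0506  0.133   0.0706] F [ 0.7 -0.7 -1. ] w 0.9135522320002881
red 2584 z 0.0445 minEnc [0.4905 0.1293 0.0308] fit (array([0.4904, 0.1294]), 0.0001)
small few 0
mid 425 z 0.0332 minEnc [0.6119 0.0599 0.0281] fit (array([0.6119, 0.0602]), 0.0005)
large 678 z 0.0311 minEnc [0.6787 0.1216 0.0356] fit (array([0.6782, 0.1223]), 0.0006)
tape 2835 z 0.0183 minEnc [0.631  0.211  0.0391] fit (array([0.6314, 0.2108]), 0.0009)
blue 5070 z 0.0495 minEnc [0.5057 0.2272 0.0368] fit (array([0.5057, 0.2271]), 0.0001)
white 3286 z 0.0663 minEnc [0.4702 0.0317 0.0371] fit (array([0.4703, 0.0318]), 0.0001)
shaker few 0
[[0.497 0.17  0.003]]
side
red 262 z 0.0460 minEnc [0.4898 0.1265 0.0316] fit (array([0.4906, 0.1269]), 0.0004)
small 131 z 0.0329 minEnc [ 0.6115 -0.0679  0.0231] fit (array([ 0.6118, -0.0689]), 0.0006)
mid 154 z 0.0328 minEnc [0.6124 0.06   0.0291] fit (array([0.6116, 0.0587]), 0.0009)
large 193 z 0.0308 minEnc [0.6781 0.1219 0.0359] fit (array([0.6779, 0.1211]), 0.0007)
tape 370 z 0.0197 minEnc [0.63   
[... 323 characters left out ...]
e
red 498 z 0.0440 minEnc [0.4891 0.1295 0.0313] fit (array([0.4888, 0.1292]), 0.0003)
small 46 z 0.0319 minEnc [ 0.6117 -0.0698  0.0242] fit (array([ 0.6115, -0.0687]), 0.0014)
mid 91 z 0.0324 minEnc [0.6115 0.0588 0.0305] fit (array([0.611 , 0.0595]), 0.0008)
large 119 z 0.0301 minEnc [0.6771 0.1213 0.0364] fit (array([0.6775, 0.1217]), 0.0009)
tape 446 z 0.0176 minEnc [0.629  0.211  0.0402] fit (array([0.6302, 0.2111]), 0.0008)
blue 792 z 0.0492 minEnc [0.505  0.2272 0.0383] fit (array([0.5047, 0.227 ]), 0.0004)
white 669 z 0.0662 minEnc [0.4698 0.032  0.039 ] fit (array([0.4688, 0.0315]), 0.0004)
shaker 178 z 0.0864 minEnc [ 0.5565 -0.2281  0.041 ] fit (array([ 0.5585, -0.2252]), 0.0031)
```

View pics/e1.png

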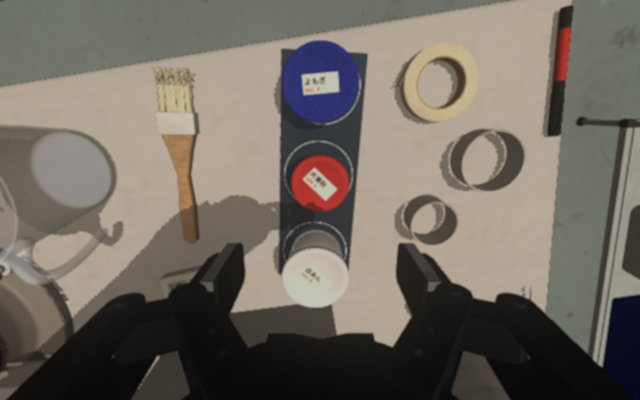

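The red tub is at (0.490, 0.129), within about 1 mm of the mat centre, and the other tubs have not moved. The middle ring is next, at (0.612, 0.060).

>>> play_rows:
  commands:
    - [-0.0127,0.033,0.015,0]
    - [-0.0127,0.033,0.015,0]
    - [-0.0127,0.033,0.015,0]
    - [-0.0127,0.033,0.015,0]
    - [0,0,0.03,0]
    - [0,0,0.03,0]
    - [0,0,0,0]
    - [0,0,0,0]
  claw: 0.078

```text
t: 11.95
eef_pos: [0.6113, 0.0604, 0.2486]
tool_rot: [-0.001, 0.758, 0.653, -0.001]
contact_force: [0.3, -0.1, 0.6]
gripper_width: 0.911
```

```bash
python3 go.py .612 .060 .181
```

```text
t 11.95 pos [0.6113 0.0604 0.2486] yaw 81.48 z [-0.003  0.    -1.   ] tool delta [-0.0002  0.0009  0.0676] F [ 0.3 -0.1  0.6] w 0.9108788660240413
```

>>> play_rows:
  commands:
    - [0,0.0006,0.025,0]
    - [0,0,0.025,0]
    - [0,0,0.0175,0]
    - [0,0,0,0]
    - [0,0,0,0]

```text
t: 12.45
eef_pos: [0.6128, 0.0603, 0.1831]
tool_rot: [0.0, 0.758, 0.652, 0.0]
contact_force: [0.3, 0.4, 0.1]
gripper_width: 0.914
```

>>> play_rows:
  commands:
    - [0,0,0,0]
    - [0,0,0,0]
    - [0,0,0,0]
    - [0,0,0,0]
    - [0,0,0,0]
    - [0,0,0,0]
    - [0,0,0,0]
    - [0,0,0,0]
    - [0,0,0,0]
    - [0,0,0,0]
  claw: 0.04
  force: 25

```text
t: 13.45
eef_pos: [0.613, 0.0602, 0.1837]
tool_rot: [0.001, 0.758, 0.652, 0.001]
contact_force: [-0.3, -0.5, 6.4]
gripper_width: 0.635
```

>>> play_rows:
  commands:
    - [0,0,-0.015,0]
    - [0,0,-0.03,0]
    - [0,0,-0.04,0]
    - [0,0,-0.035,0]
    - [0,0,0,0]
    - [0,0,0,0]

```text
t: 14.05
eef_pos: [0.6125, 0.0599, 0.3038]
tool_rot: [0.001, 0.758, 0.652, 0.001]
contact_force: [-0.9, 0.4, -0.9]
gripper_width: 0.629
```

```bash
python3 go.py .506 .227 .30;  python3 - <<'E'
from h import *
for n in("side","wrist"):
    c=read_camera(n); f=c["frame"]; cv2.imwrite(f"pics/r1{n}.png",f if n=="wrist" else cv2.resize(f[100:260,250:470],None,fx=3,fy=3))
E
```

```text
t 14.05 pos [0.6125 0.0599 0.3038] yaw 81.43 z [ 0.003 -0.    -1.   ] tool delta [ 0.1493 -0.1302  0.0035] F [-0.9  0.4 -0.9] w 0.629302402424065
```

View pics/r1side.png

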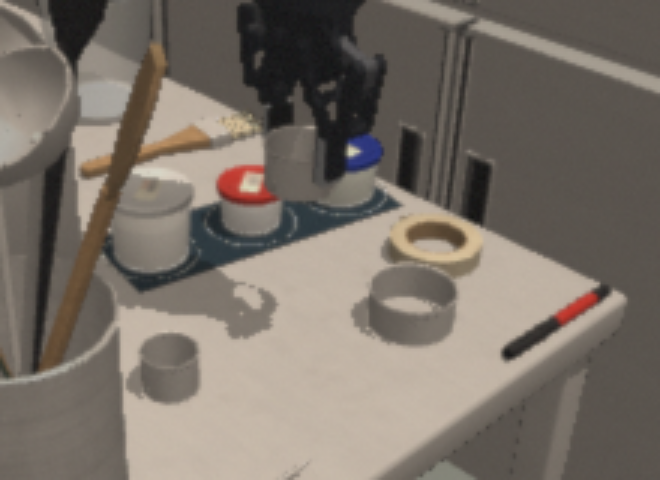

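View pics/r1wrist.png

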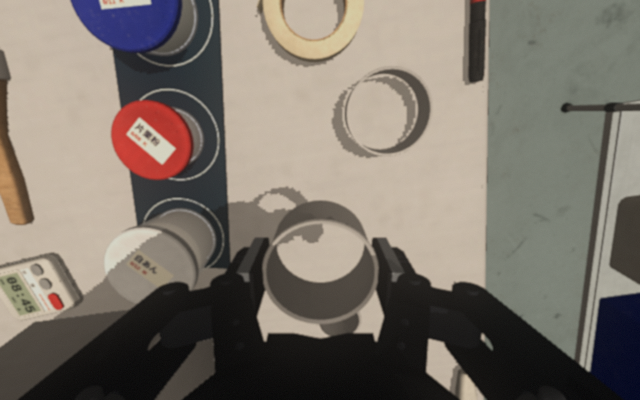

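The ring is gripped and level. I carry it to the blue lid.

>>> play_rows:
  commands:
    - [0.0249,-0.0217,0,0]
    - [0.0249,-0.0217,0,0]
    - [0.0249,-0.0217,0,0]
    - [0.0249,-0.0217,0,0]
    - [0.0249,-0.0217,0,0]
    - [0.0249,-0.0217,0,0]
    - [0,0,0.03,0]
    - [0,0,0.025,0]
    - [0,0,0,0]
    - [0,0,0,0]

```text
t: 15.15
eef_pos: [0.5056, 0.2269, 0.2464]
tool_rot: [-0.0, 0.758, 0.652, -0.001]
contact_force: [0.3, -0.2, 0.2]
gripper_width: 0.631
```

```bash
python3 go.py .5058 .227 .232;  python3 - <<'E'
from h import *
for n in("side","wrist"):
    c=read_camera(n); f=c["frame"]; cv2.imwrite(f"pics/s1{n}.png",f if n=="wrist" else cv2.resize(f[100:260,250:470],None,fx=3,fy=3))
E
```

```text
t 15.15 pos [0.5056 0.2269 0.2464] yaw 81.45 z [-0.002 -0.001 -1.   ] tool delta [0.0001 0.0003 0.0144] F [ 0.3 -0.2  0.2] w 0.6305400514375522
```

View pics/s1wrist.png

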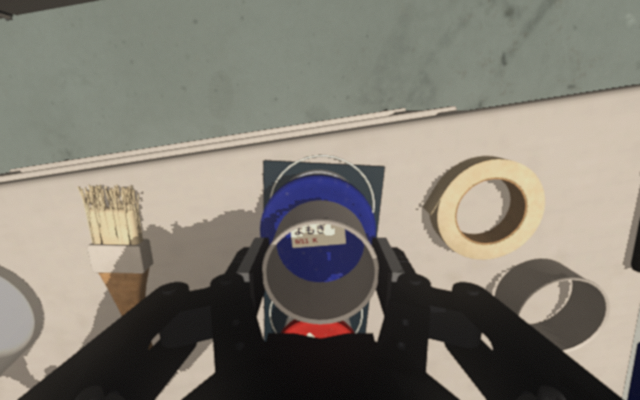

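>>> play_rows:
  commands:
    - [0,0,0.009,0]
    - [0,0,0.003,0]
    - [0,0,0.0015,0]
    - [0,0,0,0]
    - [0,0,0,0]

```text
t: 15.75
eef_pos: [0.5059, 0.2271, 0.2337]
tool_rot: [0.0, 0.758, 0.652, 0.0]
contact_force: [0.3, -0.2, -0.6]
gripper_width: 0.632
```

>>> play_rows:
  commands:
    - [0,0,0.001,0]
    - [0,0,0,0]
    - [0,0,0,0]

```text
t: 16.05
eef_pos: [0.5059, 0.2271, 0.2326]
tool_rot: [0.0, 0.758, 0.652, 0.0]
contact_force: [0.5, -1.0, -1.0]
gripper_width: 0.632
```

>>> play_rows:
  commands:
    - [0,0,0.001,0]
    - [0,0,0,0]
    - [0,0,0,0]

```text
t: 16.35
eef_pos: [0.5059, 0.2271, 0.2318]
tool_rot: [0.0, 0.758, 0.652, 0.0]
contact_force: [0.5, -0.2, 2.3]
gripper_width: 0.632
```

>>> play_rows:
  commands:
    - [0,0,0.001,0]
    - [0,0,0,0]
    - [0,0,0,0]

```text
t: 16.65
eef_pos: [0.5059, 0.2272, 0.2317]
tool_rot: [0.0, 0.758, 0.652, 0.0]
contact_force: [-3.9, -2.9, 12.8]
gripper_width: 0.637
```

>>> play_rows:
  commands:
    - [0,0,-0.001,0]
    - [0,0,0,0]
    - [0,0,0,0]
    - [0,0,0,0]
    - [0,0,0,0]
    - [0,0,0,0]
  claw: 0.08

```text
t: 17.25
eef_pos: [0.5059, 0.2271, 0.2315]
tool_rot: [-0.0, 0.758, 0.652, -0.0]
contact_force: [-0.4, 1.0, 0.2]
gripper_width: 0.939
```

>>> play_rows:
  commands:
    - [0,0,-0.02,0]
    - [0,0,-0.04,0]
    - [0,0,-0.04,0]
    - [0,0,-0.03,0]
    - [0,0,0,0]
    - [0,0,0,0]

```text
t: 17.85
eef_pos: [0.5059, 0.227, 0.3619]
tool_rot: [0.0, 0.758, 0.652, 0.0]
contact_force: [0.5, -0.6, 0.0]
gripper_width: 0.934
```

```bash
python3 go.py .678 .122 .30; python3 - <<'E'
from h import *
NOM["midp"]=((.506,.227),.0265,.074,.09); NOM["midw"]=((.506,.227),.0265,.074,.09)
N={"red":(.489,.13),"large":(.678,.122),"small":(.6125,-.068)}
L=["red","large","small","midp","blue","white","tape"]
P,f,o,c=cloud("wrist"); cv2.imwrite("pics/e2.png",f); locate(P,L,N)
for n in("side","scene"): print(n);locate(cloud(n)[0],L,N)
E
```

```text
t 17.85 pos [0.5059 0.227  0.3619] yaw 81.42 z [ 0.001  0.    -1.   ] tool delta [-0.0781  0.1858  0.0621] F [ 0.5 -0.6  0. ] w 0.9336725411780473
red 2161 z 0.0443 minEnc [0.4905 0.1298 0.0311] fit (array([0.4904, 0.1298]), 0.0001)
large 627 z 0.0308 minEnc [0.6786 0.1222 0.0353] fit (array([0.6782, 0.1225]), 0.0006)
small few 0
midp 590 z 0.0814 minEnc [0.5072 0.2264 0.0277] fit (array([0.5072, 0.2267]), 0.0009)
blue 3038 z 0.0493 minEnc [0.5056 0.2272 0.0367] fit (array([0.5058, 0.2274]), 0.0002)
white 251 z 0.0654 minEnc [0.4765 0.0597 0.0224] fit (array([0.4706, 0.032 ]), 0.0002)
tape 2331 z 0.0181 minEnc [0.631  0.211  0.0394] fit (array([0.6313, 0.2109]), 0.001)
side
red 258 z 0.0462 minEnc [0.4907 0.1279 0.0312] fit (array([0.4901, 0.1273]), 0.0004)
large 195 z 0.0308 minEnc [0.6789 0.1225 0.0362] fit (array([0.6779, 0.121 ]), 0.0007)
small 136 z 0.0326 minEnc [ 0.6123 -0.0681  0.0239] fit (array([ 0.612 , -0.0692]), 0.0006)
midp 143 z 0.0797 minEnc [0.5054 0.2239 0.0296] fit (array([0.5058, 0.2257]), 0.0008)
blue 171 z 0.0516 minEnc [0.5068 0.2246 0.0366] fit (array([0.5066, 0.225 ]), 0.0004)
white 359 z 0.0681 minEnc [0.4706 0.0298 0.0383] fit (array([0.4709, 0.0302]), 0.0009)
tape 369 z 0.0195 minEnc [0.6385 0.1995 0.0524] fit (array([0.6313, 0.209 ]), 0.0017)
scene
red 497 z 0.0441 minEnc [0.4887 0.1301 0.0318] fit (array([0.4891, 0.1291]), 0.0002)
large 37 z 0.0295 minEnc [0.6731 0.1387 0.0303] fit (array([0.6768, 0.1218]), 0.0009)
small 70 z 0.0328 minEnc [ 0.6145 -0.0671  0.0252] fit (array([ 0.6115, -0.0682]), 0.0012)
midp 143 z 0.0795 minEnc [0.5059 0.2263 0.0285] fit (array([0.5062, 0.2259]), 0.0011)
blue 541 z 0.0493 minEnc [0.5038 0.2274 0.0377] fit (array([0.5029, 0.2272]), 0.0004)
white 669 z 0.0661 minEnc [0.4687 0.0317 0.0378] fit (array([0.4684, 0.0317]), 0.0004)
tape 444 z 0.0176 minEnc [0.6303 0.2107 0.0402] fit (array([0.6307, 0.2106]), 0.001)
```

View pics/e2.png

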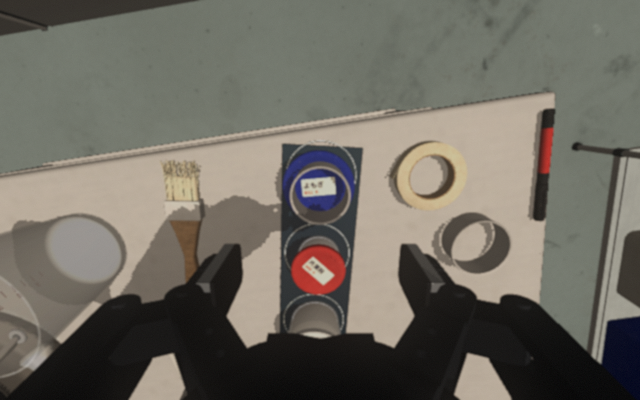

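The middle ring sits within 1–2 mm of the blue tub's axis. The largest ring is next, at (0.678, 0.122).

>>> play_rows:
  commands:
    - [-0.013,0.031,0.01,0]
    - [-0.013,0.031,0.01,0]
    - [-0.013,0.031,0.01,0]
    - [-0.013,0.031,0.02,0]
    - [-0.013,0.031,0.03,0]
    - [-0.0131,0.0308,0.03,0]
    - [0,0,0,0]
    - [0,0,0,0]
  claw: 0.0854

```text
t: 18.8
eef_pos: [0.6775, 0.1216, 0.2488]
tool_rot: [-0.001, 0.758, 0.652, -0.002]
contact_force: [-0.5, 0.4, 0.4]
gripper_width: 1.001
```

```bash
python3 go.py .678 .122 .177;  python3 - <<'E'
from h import *
P,f,o,c=cloud("wrist"); cv2.imwrite("pics/p3.png",f); locate(P,["large"],{"large":(.678,.122)})
E
```

```text
t 18.8 pos [0.6775 0.1216 0.2488] yaw 81.38 z [-0.005 -0.    -1.   ] tool delta [0.0005 0.0008 0.0718] F [-0.5  0.4  0.4] w 1.000679114357412
large 1285 z 0.0313 minEnc [0.6785 0.1223 0.0348] fit (array([0.6786, 0.1227]), 0.0005)
```

View pics/p3.png

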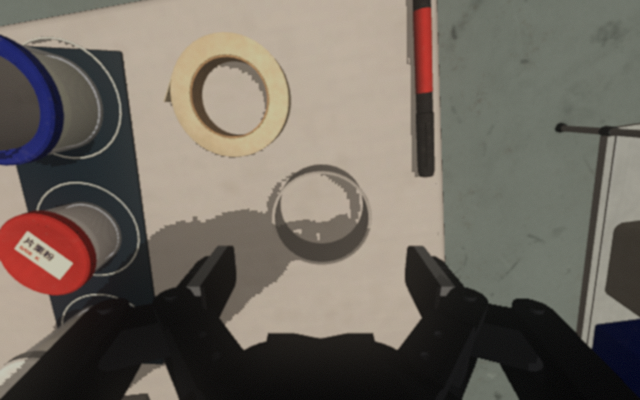

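>>> play_rows:
  commands:
    - [0.0005,0.0003,0.025,0]
    - [0,0,0.025,0]
    - [0,0,0.0218,0]
    - [0,0,0,0]
    - [0,0,0,0]

```text
t: 19.35
eef_pos: [0.6781, 0.1239, 0.1811]
tool_rot: [-0.0, 0.757, 0.653, 0.001]
contact_force: [-0.6, 0.0, 0.4]
gripper_width: 1.0
```

>>> play_rows:
  commands:
    - [0,0,0,0]
    - [0,0,0,0]
    - [0,0,0,0]
    - [0,0,0,0]
    - [0,0,0,0]
    - [0,0,0,0]
    - [0,0,0,0]
    - [0,0,0,0]
  claw: 0.055
  force: 25

```text
t: 20.15
eef_pos: [0.6789, 0.1235, 0.1823]
tool_rot: [0.001, 0.758, 0.652, 0.001]
contact_force: [-1.9, -0.1, 6.4]
gripper_width: 0.795
```

>>> play_rows:
  commands:
    - [0,0,-0.015,0]
    - [0,0,-0.03,0]
    - [0,0,-0.04,0]
    - [0,0,-0.04,0]
    - [0,0,-0.02,0]
    - [0,0,0,0]
    - [0,0,0,0]

```text
t: 20.85
eef_pos: [0.6782, 0.1225, 0.3258]
tool_rot: [0.001, 0.758, 0.652, 0.0]
contact_force: [0.2, -0.2, -1.2]
gripper_width: 0.797
```

```bash
python3 go.py .4703 .0315 .30;  python3 - <<'E'
from h import *
for n in("side","wrist"):
    c=read_camera(n); f=c["frame"]; cv2.imwrite(f"pics/r3{n}.png",f if n=="wrist" else cv2.resize(f[100:260,250:470],None,fx=3,fy=3))
E
```

```text
t 20.85 pos [0.6782 0.1225 0.3258] yaw 81.43 z [ 0.001 -0.    -1.   ] tool delta [-0.1209 -0.1921  0.0255] F [ 0.2 -0.2 -1.2] w 0.7969989349192044
```

View pics/r3side.png

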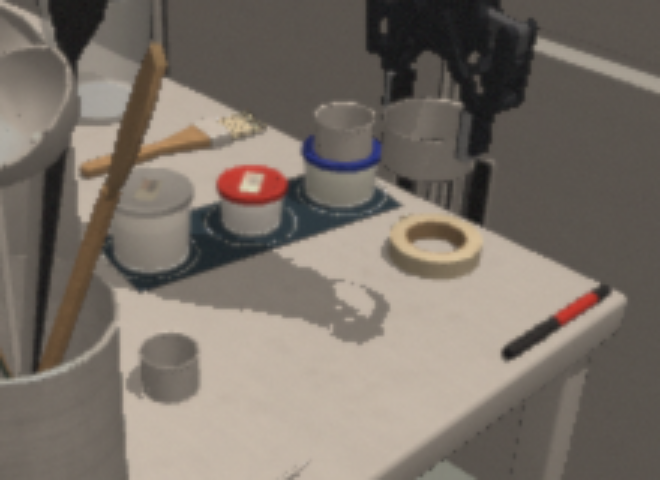

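View pics/r3wrist.png

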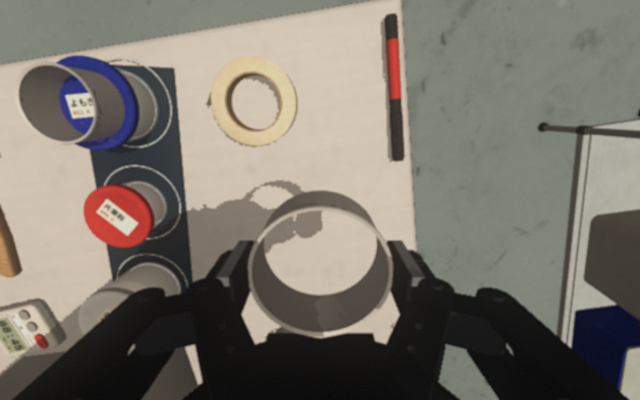

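>>> play_rows:
  commands:
    - [-0.0173,-0.0274,0,0]
    - [-0.0173,-0.0274,0,0]
    - [-0.0173,-0.0274,0,0]
    - [-0.0173,-0.0274,0,0]
    - [-0.0173,-0.0274,0,0]
    - [-0.0173,-0.0274,0,0]
    - [-0.0171,-0.0277,0,0]
    - [0,0,0.02,0]
    - [0,0,0.02,0]
    - [0,0,0,0]
    - [0,0,0,0]

```text
t: 22.05
eef_pos: [0.4702, 0.0317, 0.2843]
tool_rot: [-0.001, 0.758, 0.653, -0.001]
contact_force: [-0.7, -0.6, -0.8]
gripper_width: 0.792
```

```bash
python3 go.py .4703 .0315 .2475;  python3 - <<'E'
from h import *
for n in("side","wrist","scene"):
    P,f,o,c=cloud(n); cv2.imwrite(f"pics/s3{n}.png",f if n!="side" else cv2.resize(f[100:260,250:470],None,fx=3,fy=3))
    if n=="side":
        p=P.reshape(-1,3);p=p[np.isfinite(p[:,0])];q=p[(p[:,0]>.3)&(p[:,0]<.55)&(p[:,1]<.0)&(p[:,1]>-.1)&(p[:,2]>.12)&(p[:,2]<.23)];print(len(q),np.percentile(q,[90,99,100],axis=0))
E
```

```text
t 22.05 pos [0.4702 0.0317 0.2843] yaw 81.46 z [-0.002  0.    -1.   ] tool delta [-0.0002  0.0002  0.0368] F [-0.7 -0.6 -0.8] w 0.7922492948088908
626 [[ 0.45527469 -0.04661685  0.22111771]
 [ 0.47872615 -0.00274574  0.22537088]
 [ 0.47969162 -0.00088362  0.22621233]]
```

View pics/s3wrist.png

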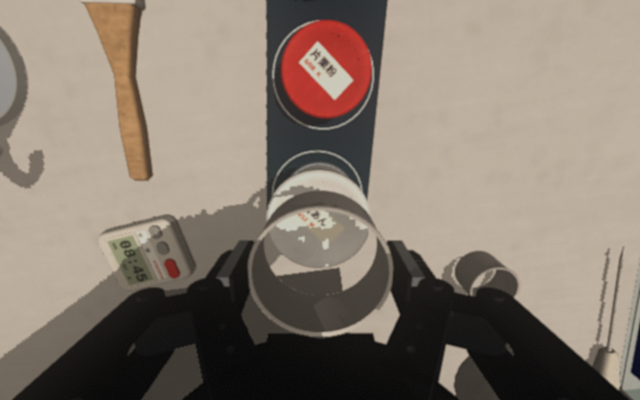

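View pics/s3scene.png

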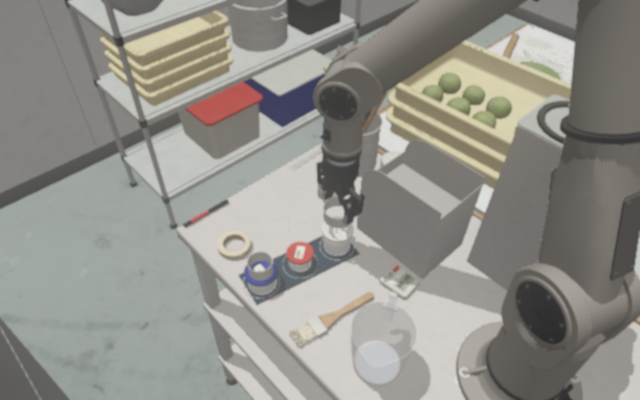

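>>> play_rows:
  commands:
    - [0,0,0.02,0]
    - [0,0,0.01,0]
    - [0,0,0.004,0]
    - [0,0,0,0]
    - [0,0,0,0]

```text
t: 22.7
eef_pos: [0.4706, 0.0318, 0.2512]
tool_rot: [0.0, 0.758, 0.652, 0.0]
contact_force: [0.0, 0.3, -0.5]
gripper_width: 0.795
```

>>> play_rows:
  commands:
    - [0,0,0.002,0]
    - [0,0,0,0]
    - [0,0,0,0]

```text
t: 23.0
eef_pos: [0.4705, 0.0317, 0.249]
tool_rot: [0.0, 0.758, 0.652, 0.0]
contact_force: [0.5, -0.3, -0.1]
gripper_width: 0.799
```

>>> play_rows:
  commands:
    - [0,0,0.001,0]
    - [0,0,0,0]
    - [0,0,0,0]

```text
t: 23.3
eef_pos: [0.4704, 0.0317, 0.2478]
tool_rot: [0.0, 0.758, 0.652, 0.0]
contact_force: [-0.1, 0.8, -0.4]
gripper_width: 0.793
```

>>> play_rows:
  commands:
    - [0,0,0.001,0]
    - [0,0,0,0]
    - [0,0,0,0]

```text
t: 23.6
eef_pos: [0.4705, 0.0318, 0.2472]
tool_rot: [0.0, 0.758, 0.652, 0.0]
contact_force: [-2.4, -0.7, 6.2]
gripper_width: 0.792
```

>>> play_rows:
  commands:
    - [0,0,0.001,0]
    - [0,0,0,0]
    - [0,0,0,0]

```text
t: 23.9
eef_pos: [0.4706, 0.0319, 0.2471]
tool_rot: [0.001, 0.758, 0.652, -0.0]
contact_force: [-5.4, -0.4, 18.2]
gripper_width: 0.794
```

>>> play_rows:
  commands:
    - [0,0,-0.0015,0]
    - [0,0,0,0]
    - [0,0,0,0]
    - [0,0,0,0]
    - [0,0,0,0]
    - [0,0,0,0]
  claw: 0.0854

```text
t: 24.5
eef_pos: [0.4704, 0.0317, 0.2472]
tool_rot: [-0.0, 0.758, 0.652, -0.0]
contact_force: [-0.3, -0.2, 0.0]
gripper_width: 1.002
```

>>> play_rows:
  commands:
    - [0,0,-0.02,0]
    - [0,0,-0.04,0]
    - [0,0,-0.04,0]
    - [0,0,-0.03,0]
    - [0,0,0,0]
    - [0,0,0,0]

```text
t: 25.1
eef_pos: [0.4703, 0.0316, 0.3775]
tool_rot: [0.001, 0.758, 0.652, 0.0]
contact_force: [0.4, -0.7, -0.2]
gripper_width: 1.002
```

```bash
python3 go.py .612 -.068 .30; cat >> h.py <<'E'
NOM["midp"]=((.506,.227),.0265,.074,.09)
NOM["largep"]=((.470,.0315),.0335,.088,.105)
NOM["smallp"]=((.4895,.129),.021,.069,.086)
N={"red":(.489,.13),"small":(.6125,-.068)}
E
python3 - <<'E'
from h import *
L=["red","largep","white","small","midp","blue"]
P,f,o,c=cloud("wrist"); cv2.imwrite("pics/e3.png",f); locate(P,L,N)
for n in("side","scene"): print(n);locate(cloud(n)[0],L,N)
E
```

```text
t 25.1 pos [0.4703 0.0316 0.3775] yaw 81.42 z [ 0.001 -0.001 -1.   ] tool delta [-0.0773  0.1548  0.0778] F [ 0.4 -0.7 -0.2] w 1.0022134785799284
red 3258 z 0.0446 minEnc [0.4904 0.1293 0.0307] fit (array([0.4905, 0.1292]), 0.0001)
largep 804 z 0.0963 minEnc [0.4715 0.03   0.0349] fit (array([0.4716, 0.0306]), 0.0008)
white 3513 z 0.0663 minEnc [0.4706 0.0329 0.0362] fit (array([0.4703, 0.0323]), 0.0009)
small 322 z 0.0330 minEnc [ 0.6126 -0.0681  0.0227] fit (array([ 0.6124, -0.0675]), 0.0005)
midp few 0
blue 363 z 0.0500 minEnc [0.5012 0.1988 0.0224] fit (array([0.5059, 0.2267]), 0.0001)
side
red 260 z 0.0461 minEnc [0.4907 0.128  0.0318] fit (array([0.4906, 0.1275]), 0.0006)
largep 162 z 0.0938 minEnc [0.4697 0.0279 0.0362] fit (array([0.4714, 0.0288]), 0.0005)
white 160 z 0.0682 minEnc [0.4709 0.0298 0.0369] fit (array([0.4709, 0.0292]), 0.0004)
small 136 z 0.0328 minEnc [ 0.6126 -0.0682  0.0232] fit (array([ 0.612 , -0.0692]), 0.0006)
midp 141 z 0.0797 minEnc [0.5061 0.2268 0.0294] fit (array([0.5066, 0.2248]), 0.0009)
blue 175 z 0.0516 minEnc [0.5072 0.2247 0.0366] fit (array([0.5061, 0.2253]), 0.0006)
scene
red 497 z 0.0440 minEnc [0.4886 0.1289 0.0316] fit (array([0.4889, 0.1291]), 0.0003)
largep 185 z 0.0942 minEnc [0.4704 0.0287 0.0368] fit (array([0.4704, 0.0297]), 0.0013)
white 471 z 0.0664 minEnc [0.468  0.0294 0.0385] fit (array([0.4685, 0.0312]), 0.0005)
small 76 z 0.0318 minEnc [ 0.6126 -0.069   0.025 ] fit (array([ 0.6111, -0.0683]), 0.0011)
midp 149 z 0.0796 minEnc [0.5058 0.2253 0.029 ] fit (array([0.5056, 0.2264]), 0.0009)
blue 548 z 0.0494 minEnc [0.5039 0.2277 0.0373] fit (array([0.5034, 0.2274]), 0.0006)
```

View pics/e3.png

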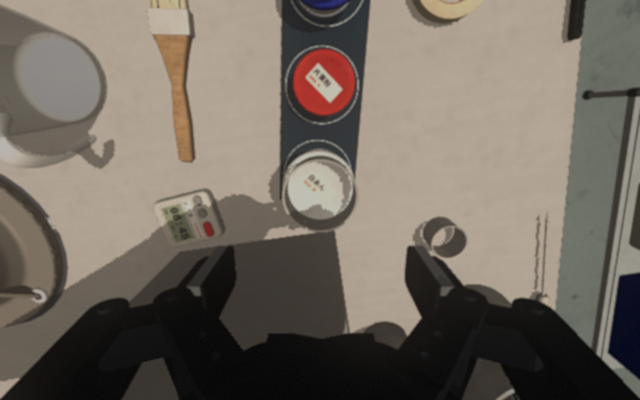

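Both placed rings are within about 2 mm of their tub axes. Utensils lean out to y ≈ -0.122, z 0.26–0.37 near the smallest ring, so an outside grasp would bring the wrist too close. I'll pinch its wall on the side away from them, with the tool yawed to 45°.

>>> play_rows:
  commands:
    - [0,0,0,7.3]
    - [0,0,0,7.3]
    - [0,0,0,7.3]
    - [0,0,0,7.3]
    - [0,0,0,7.2]
    - [0,0,0,0]
    - [0.005,0.025,0,0]
    - [0.005,0.025,0,0]
    - [0.005,0.025,0,0]
    - [0.005,0.025,0,0]
    - [0.005,0.025,0.02,0]
    - [0.0047,0.025,0.03,0]
    - [0,0,0,0]
    - [0,0,0,0]
  claw: 0.024

```text
t: 26.65
eef_pos: [0.5971, -0.0533, 0.3256]
tool_rot: [-0.001, 0.923, 0.384, -0.001]
contact_force: [-0.4, -0.2, 0.5]
gripper_width: 0.28
```

```bash
python3 go.py .5975 -.0535 .26;  python3 - <<'E'
from h import *
P,f,o,c=cloud("wrist"); cv2.imwrite("pics/p4.png",f); locate(P,["small"],N); print(o["q"].round(2) if hasattr(o["q"],"round") else o["q"])
c=read_camera("side"); cv2.imwrite("pics/p4s.png",cv2.resize(c["frame"][60:260,200:440],None,fx=3,fy=3))
E
```

```text
t 26.65 pos [ 0.5971 -0.0533  0.3256] yaw 45.16 z [-0.004  0.001 -1.   ] tool delta [0.0002 0.0007 0.0656] F [-0.4 -0.2  0.5] w 0.28021095282303254
small 388 z 0.0335 minEnc [ 0.6126 -0.068   0.0223] fit (array([ 0.6129, -0.0678]), 0.0006)
[ 0.35  0.48 -0.49  1.79  0.27  0.94 -1.03]
```

View pics/p4.png

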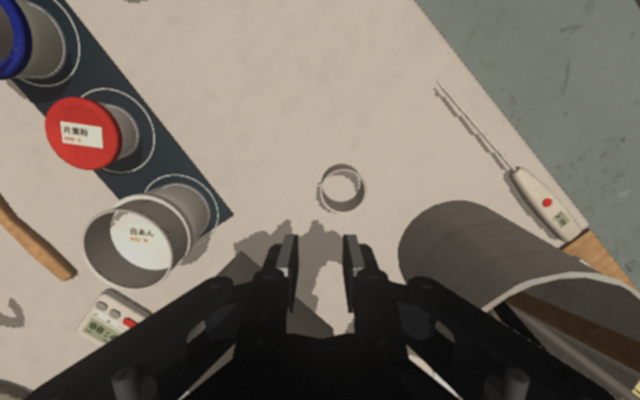

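View pics/p4s.png

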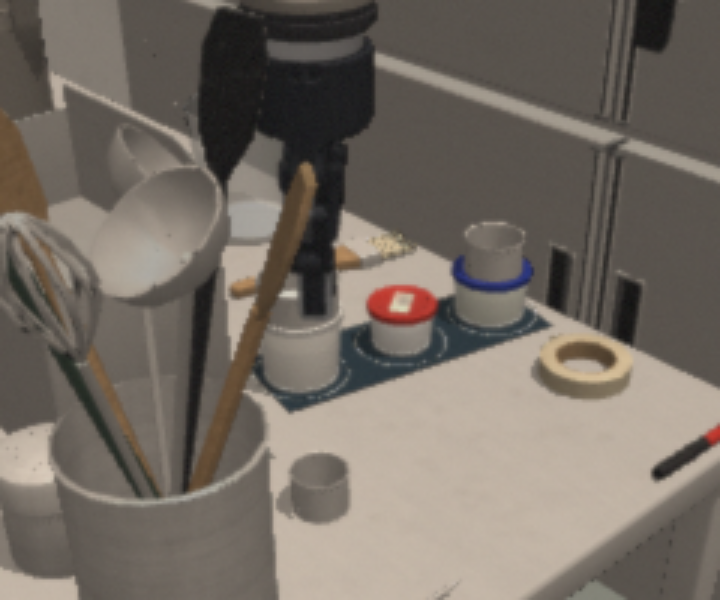

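>>> play_rows:
  commands:
    - [0.0005,0.0009,0.03,0]
    - [0,0,0.03,0]
    - [0,0,0.04,0]
    - [0,0,0,0]
    - [0,0,0,0]

```text
t: 27.25
eef_pos: [0.5985, -0.0529, 0.2285]
tool_rot: [-0.0, 0.923, 0.384, 0.0]
contact_force: [0.2, 0.3, -0.5]
gripper_width: 0.278
```

```bash
python3 go.py .5983 -.0533 .185;  python3 - <<'E'
from h import *
P,f,o,c=cloud("wrist"); cv2.imwrite("pics/p5.png",cv2.resize(f[150:350,200:440],None,fx=3,fy=3))
E
```

```text
t 27.25 pos [ 0.5985 -0.0529  0.2285] yaw 45.13 z [ 0.  0. -1.] tool delta [-0.0005  0.0001  0.0435] F [ 0.2  0.3 -0.5] w 0.2776139149576887
```

View pics/p5.png

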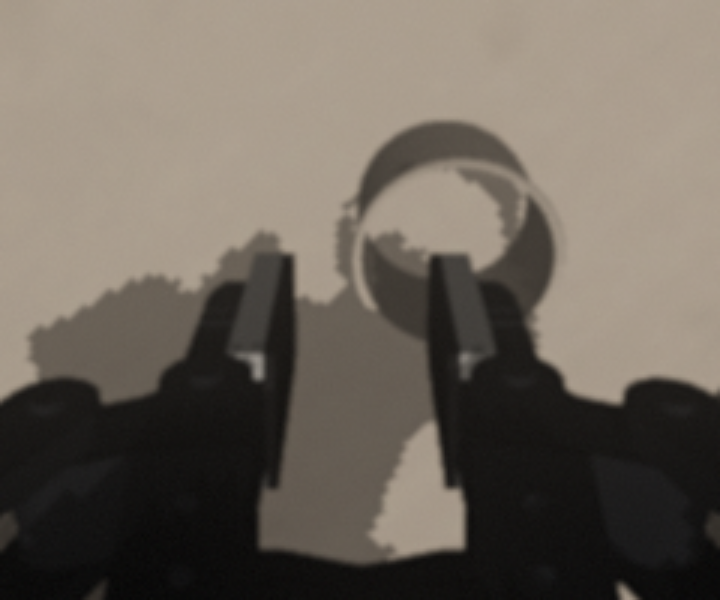

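The ring's left wall at (365,260) lies midway between the pads, and the right finger is over the ring's inside. Descending.

>>> play_rows:
  commands:
    - [-0.0004,0,0.02,0]
    - [0,0,0.015,0]
    - [0,0,0.0085,0]
    - [0,0,0,0]
    - [0,0,0,0]

```text
t: 27.8
eef_pos: [0.5985, -0.0538, 0.1843]
tool_rot: [0.0, 0.924, 0.383, 0.0]
contact_force: [-0.2, 0.9, -0.2]
gripper_width: 0.282
```

>>> play_rows:
  commands:
    - [0,0,0,0]
    - [0,0,0,0]
    - [0,0,0,0]
    - [0,0,0,0]
    - [0,0,0,0]
    - [0,0,0,0]
    - [0,0,0,0]
    - [0,0,0,0]
  claw: 0.0
  force: 25

```text
t: 28.6
eef_pos: [0.5987, -0.0537, 0.1845]
tool_rot: [0.0, 0.924, 0.383, 0.001]
contact_force: [0.2, 0.7, 5.6]
gripper_width: 0.054
```

>>> play_rows:
  commands:
    - [0,0,-0.015,0]
    - [0,0,-0.03,0]
    - [0,0,-0.04,0]
    - [0,0,-0.04,0]
    - [0,0,0,0]
    - [0,0,0,0]

```text
t: 29.2
eef_pos: [0.5982, -0.054, 0.3102]
tool_rot: [0.001, 0.924, 0.383, 0.001]
contact_force: [-0.8, 0.5, -0.6]
gripper_width: 0.057
```

```bash
python3 go.py .5983 -.0533 .30;  python3 - <<'E'
from h import *
P,f,o,c=cloud("wrist"); cv2.imwrite("pics/p6.png",f)
c=read_camera("side"); cv2.imwrite("pics/p6s.png",cv2.resize(c["frame"][100:260,200:440],None,fx=3,fy=3))
E
```

```text
t 29.2 pos [ 0.5982 -0.054   0.3102] yaw 45.02 z [ 0.002 -0.001 -1.   ] tool delta [ 0.0006 -0.0004  0.0102] F [-0.8  0.5 -0.6] w 0.0573742843979654
```

View pics/p6.png

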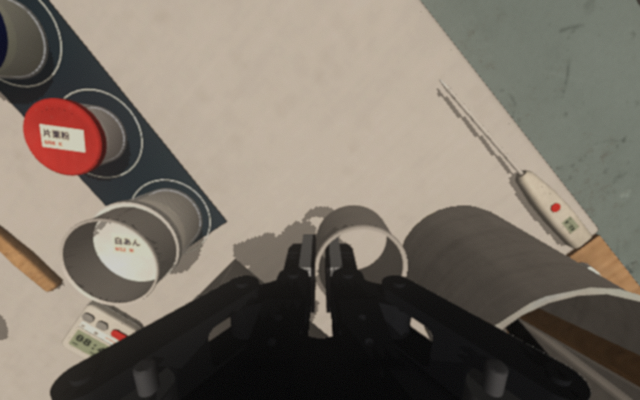

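View pics/p6s.png

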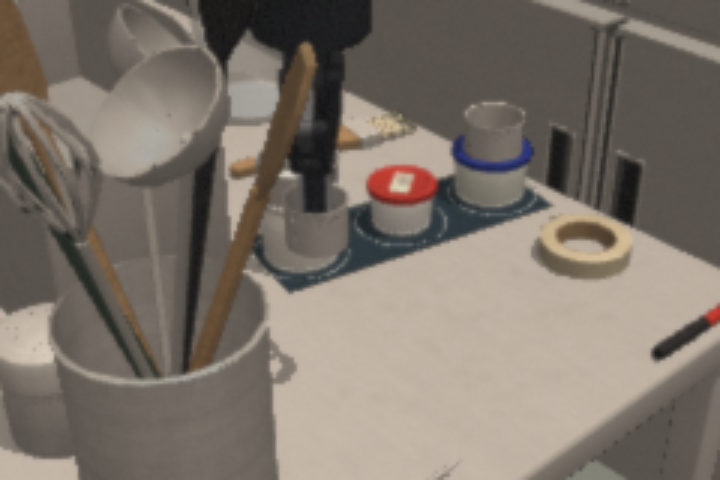

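```bash
python3 - <<'E'
from h import *
for n in("wrist","side","scene"):
    P,f,o,c=cloud(n); p=P.reshape(-1,3); d=np.hypot(p[:,0]-.6128,p[:,1]+.0678); q=p[(d<.03)&(p[:,2]>.152)&(p[:,2]<.168)]
    e=np.array(o["eef_pos"]); r=np.hypot(q[:,0]-e[0],q[:,1]-e[1])
    # drop finger points: those with nearest to pinch
    q=q[np.hypot(q[:,0]-e[0],q[:,1]-e[1])>.014]
    print(n,len(q),circ(q,.021) if len(q)>10 else 0,q[:,2].min() if len(q) else 0,q[:,2].max() if len(q) else 0)
    if len(q)>10:
        A=np.c_[q[:,:2]-q[:,:2].mean(0),np.ones(len(q))]
        print(np.linalg.lstsq(A,q[:,2],rcond=None)[0])
E
```

```text
wrist 856 (array([ 0.6128, -0.0674]), 0.0011) 0.15203988264236645 0.16792118852468504
[-0.13091318 -0.0056863   0.15690656]
side 139 (array([ 0.6146, -0.0696]), 0.0034) 0.15204019934699087 0.16790548876645822
[-0.08957809  0.10113176  0.15766351]
scene 26 (array([ 0.6117, -0.067 ]), 0.0007) 0.15203625049841907 0.15849304187944768
[-0.05319735 -0.00467878  0.15482262]
```

The ring hangs level, its centre offset (+14.5, -13.5) mm from the TCP. I move it over the red lid.

>>> play_rows:
  commands:
    - [0,0,-0.015,0]
    - [0.0065,-0.0282,0,0]
    - [0.0065,-0.0282,0,0]
    - [0.0065,-0.0282,0,0]
    - [0.0065,-0.0282,0,0]
    - [0.0065,-0.0282,0,0]
    - [0.0065,-0.0282,0,0]
    - [0.0065,-0.0282,0,0]
    - [0.0068,-0.0284,0,0]
    - [0,0,0.04,0]
    - [0,0,0.03,0]
    - [0,0,0,0]
    - [0,0,0,0]

```text
t: 30.75
eef_pos: [0.4757, 0.1429, 0.2544]
tool_rot: [-0.0, 0.924, 0.383, -0.0]
contact_force: [0.2, 0.1, 0.9]
gripper_width: 0.06
```

```bash
python3 go.py .4755 .1427 .228; python3 - <<'E'
from h import *
for n in("wrist","side","scene"):
    P,f,o,c=cloud(n); p=P.reshape(-1,3); e=np.array(o["eef_pos"]); zt=e[2]-.1845+.034
    d=np.hypot(p[:,0]-e[0]-.0145,p[:,1]-e[1]+.0135); q=p[(d<.03)&(abs(p[:,2]-zt)<.006)]
    q=q[np.hypot(q[:,0]-e[0],q[:,1]-e[1])>.014]
    print(n,len(q),circ(q,.021) if len(q)>10 else 0,zt)
    locate(P,["red"],N)
    cv2.imwrite(f"pics/q{n}.png",f if n=="wrist" else cv2.resize(f[100:260,250:470],None,fx=3,fy=3))
E
```

```text
t 30.75 pos [0.4757 0.1429 0.2544] yaw 45.05 z [-0. -0. -1.] tool delta [-0.0003  0.      0.0264] F [0.2 0.1 0.9] w 0.059658078213225635
wrist 907 (array([0.4912, 0.1299]), 0.0009) 0.10393274868348476
red 3682 z 0.0447 minEnc [0.4901 0.1289 0.031 ] fit (array([0.4903, 0.129 ]), 0.0)
side 86 (array([0.4921, 0.129 ]), 0.0015) 0.10462739508548455
red 248 z 0.0460 minEnc [0.492  0.1269 0.0317] fit (array([0.4906, 0.1273]), 0.0005)
scene 27 (array([0.4909, 0.1305]), 0.0009) 0.10495072180633361
red 343 z 0.0441 minEnc [0.4885 0.1288 0.0315] fit (array([0.4888, 0.1289]), 0.0002)
```

View pics/qwrist.png

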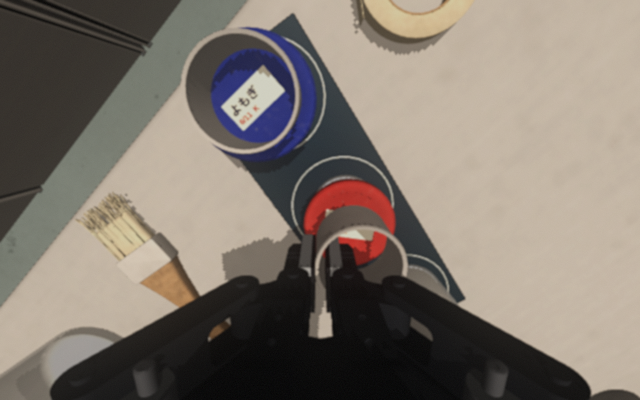

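View pics/qside.png

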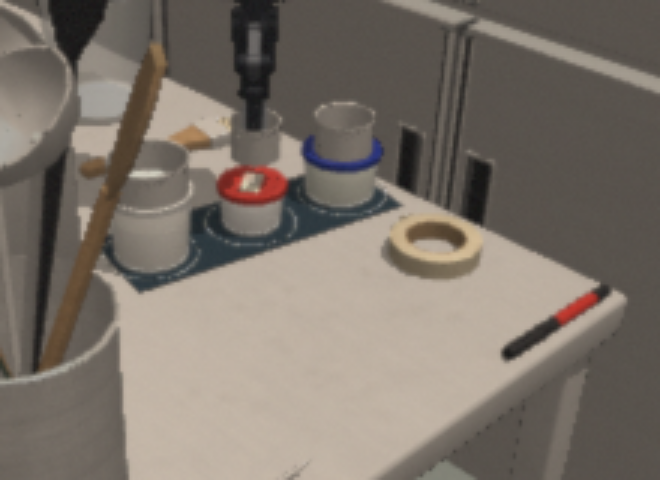

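>>> play_rows:
  commands:
    - [-0.0014,0,0.012,0]
    - [0,0,0.008,0]
    - [0,0,0.004,0]
    - [0,0,0,0]
    - [0,0,0,0]

```text
t: 31.4
eef_pos: [0.4744, 0.1418, 0.2296]
tool_rot: [-0.0, 0.924, 0.383, -0.0]
contact_force: [0.0, -0.1, -0.1]
gripper_width: 0.06
```

>>> play_rows:
  commands:
    - [0,0,0.001,0]
    - [0,0,0,0]
    - [0,0,0,0]

```text
t: 31.7
eef_pos: [0.4745, 0.1417, 0.2289]
tool_rot: [0.0, 0.924, 0.383, 0.0]
contact_force: [0.9, 0.7, -0.9]
gripper_width: 0.055
```

>>> play_rows:
  commands:
    - [0,0,0.001,0]
    - [0,0,0,0]
    - [0,0,0,0]

```text
t: 32.0
eef_pos: [0.4745, 0.1418, 0.2279]
tool_rot: [0.0, 0.924, 0.383, 0.0]
contact_force: [-0.7, 0.8, 1.6]
gripper_width: 0.062
```

>>> play_rows:
  commands:
    - [0,0,0.0008,0]
    - [0,0,0,0]
    - [0,0,0,0]

```text
t: 32.3
eef_pos: [0.4744, 0.1421, 0.2274]
tool_rot: [0.0, 0.924, 0.383, 0.0]
contact_force: [-1.9, -0.2, 6.3]
gripper_width: 0.061
```

>>> play_rows:
  commands:
    - [0,0,0,0]
    - [0,0,0,0]
    - [0,0,0,0]
    - [0,0,0,0]
    - [0,0,0,0]
    - [0,0,0,0]
  claw: 0.024

```text
t: 32.9
eef_pos: [0.4744, 0.1417, 0.2269]
tool_rot: [0.0, 0.924, 0.383, -0.0]
contact_force: [0.1, -1.1, -0.3]
gripper_width: 0.284
```

>>> play_rows:
  commands:
    - [0,0,-0.01,0]
    - [0,0,-0.03,0]
    - [0,0,-0.04,0]
    - [0,0,-0.04,0]
    - [-0.03,0,-0.04,0]
    - [-0.03,0,0,0]
    - [0,0,0,0]
    - [0,0,0,0]

```text
t: 33.7
eef_pos: [0.4317, 0.099, 0.3876]
tool_rot: [0.0, 0.924, 0.383, 0.001]
contact_force: [-0.2, 1.2, -0.3]
gripper_width: 0.279
```

```bash
python3 go.py .4755 .1427 .228; python3 - <<'E'
from h import *
for n in("wrist","side","scene"):
    P,f,o,c=cloud(n); print(n); locate(P,["red","smallp","blue","midp","white","largep","tape","shaker"],N)
    cv2.imwrite(f"pics/z{n}.png",f if n=="wrist" else cv2.resize(f[100:260,250:470],None,fx=3,fy=3))
E
```

```text
t 33.7 pos [0.4317 0.099  0.3876] yaw 44.99 z [ 0.001 -0.    -1.   ] tool delta [ 0.0618 -0.0002  0.1597] F [-0.2  1.2 -0.3] w 0.27890880368290777
wrist
red 2153 z 0.0446 minEnc [0.4905 0.1289 0.0306] fit (array([0.4905, 0.129 ]), 0.0001)
smallp 396 z 0.0765 minEnc [0.4902 0.1295 0.0223] fit (array([0.4903, 0.1297]), 0.001)
blue 3782 z 0.0495 minEnc [0.5058 0.2268 0.0368] fit (array([0.5057, 0.2265]), 0.0002)
midp 541 z 0.0815 minEnc [0.5072 0.2259 0.0278] fit (array([0.5069, 0.2252]), 0.0006)
white 3014 z 0.0663 minEnc [0.4704 0.0327 0.0363] fit (array([0.4704, 0.0322]), 0.0008)
largep 862 z 0.0958 minEnc [0.4713 0.03   0.0349] fit (array([0.4717, 0.0302]), 0.0008)
tape 39 z 0.0159 minEnc [0.6109 0.1793 0.0085] fit (array([0.6339, 0.2094]), 0.0004)
shaker 2477 z 0.0860 minEnc [ 0.5412 -0.2221  0.0506] fit (array([ 0.5292, -0.2286]), 0.0008)
side
red 139 z 0.0457 minEnc [0.4906 0.1267 0.0307] fit (array([0.4901, 0.1272]), 0.0004)
smallp 123 z 0.0749 minEnc [0.4875 0.1294 0.024 ] fit (array([0.4894, 0.1287]), 0.0008)
blue 169 z 0.0517 minEnc [0.5064 0.2244 0.0362] fit (array([0.5057, 
[... 461 characters left out ...]
e
red 291 z 0.0444 minEnc [0.488  0.1303 0.0316] fit (array([0.4876, 0.13  ]), 0.0006)
smallp 109 z 0.0745 minEnc [0.4892 0.1291 0.0235] fit (array([0.4894, 0.129 ]), 0.0008)
blue 539 z 0.0493 minEnc [0.5035 0.2263 0.0376] fit (array([0.5038, 0.2269]), 0.0005)
midp 141 z 0.0796 minEnc [0.5066 0.2264 0.0291] fit (array([0.5058, 0.226 ]), 0.0007)
white 469 z 0.0666 minEnc [0.4685 0.0301 0.0386] fit (array([0.4685, 0.0311]), 0.0004)
largep 163 z 0.0936 minEnc [0.4721 0.0302 0.0365] fit (array([0.4701, 0.0294]), 0.0009)
tape 437 z 0.0177 minEnc [0.6312 0.2113 0.0401] fit (array([0.6312, 0.2107]), 0.0012)
shaker 178 z 0.0863 minEnc [ 0.5569 -0.2287  0.0411] fit (array([ 0.5592, -0.2245]), 0.0016)
```

View pics/zwrist.png

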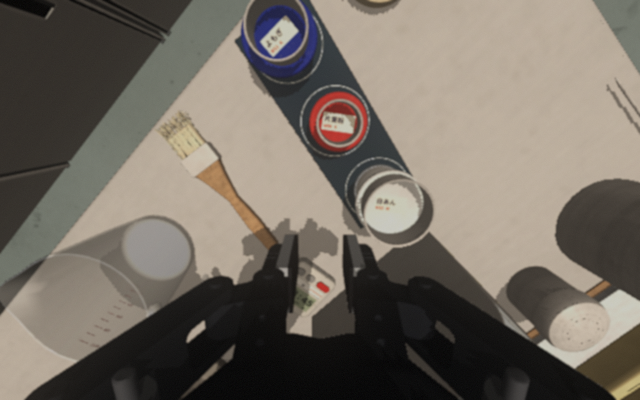

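View pics/zside.png

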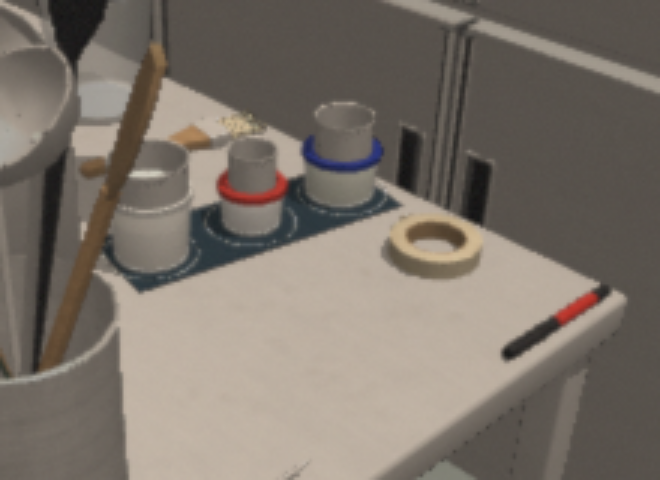

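All three rings stand flat and centred on their lids, the gripper is clear, and the tape and shaker are where they were. Handing in.

```bash
python3 -c "
from station import bot
print(bot.hand_in())"
```

```text
the job is handed in; nothing more can be done
None
```

I finished the job and handed it in at about 34 s of the 90 s allowed. The hand-in reports no verdict, so this rests on my own last camera checks.

- **Red tub:** it stands upright on the middle circle of the mat, about 2 mm from the mat's centre.
- **Rings:** the largest is on the white lid, the middle-sized on blue and the smallest on red. All three lie flat and sit 0.5 to 3 mm from their tub's axis, depending on the camera. The limit is 12 mm.
- **Left in place:** the blue and white tubs and the tape measure within about 2 mm of where they started. The shaker shows no movement, but its position fits are rough.
- **Contact:** the gripper is clear of everything. The highest force I saw in the readings at the end of each move was about 20 N, during placing.

I pinched the smallest ring by its wall instead of taking it across the outside, because the utensils lean close to where it stood. The three cameras disagree by 1 to 3 mm on the same object, close to the stated calibration error. No check failed.

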